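# Pack the paint tin and stack the boxes on the case

### The arm

A 7-joint arm with a two-finger parallel gripper is mounted at the origin on the work surface; the furniture and walls round the work are solid. World frame = base frame: x ahead of the robot, y to its left, z up, the work surface at z = 0. Lengths are in m, angles in rad, forces in N, time in s.
With the tool pointing down it reaches from about 0.425 to 0.925 m from the base axis. Payload 6.8 kg.
Tool frame: the origin (TCP) lies at the very end of the fingers, on their centre line; the grasp point (between the pads) lies 19 mm behind it; z points along the fingers, y is the line along which they close (so a half turn about z gives the same grasp; the last joint's range is limited). The gripper opens to 85 mm and grips with 20 to 120 N. Pads are 22 mm wide; open, the fingers measure 114 mm over their backs; the gripper's body (76 mm by 85 mm) begins 54 mm behind the grasp point. The pads swing forward as they close: fully open they stand 13 mm farther back than shut.
Start: joints at [1.111, 0.477, 0.022, 1.555, -0.011, 1.109, -0.083], TCP at [0.233, -0.634, 0.195] pointing down, gripper open.
Joint ranges: [-2.96, 2.96], [-0.34, 2.1], [-1.41, 1.46], [0.24, 2.44], [-1.37, 4.51], [0.17, 1.92], [-2.96, 2.96]. Speed limits (rad/s): [2.39, 2.39, 3.14, 3.14, 3.14, 3.14, 3.14].

### API

Orientations are given as a rotation vector (axis times angle).
In Python, from bench import r gives the robot as it stands.
- The arm moves only by the tool play_rows, never from a script. Its argument "targets" is text: rows parted by semicolons, each of 5 numbers parted by spaces: the closure, from -1 (fully open) to 1 (shut), then the shift along the tool's x, y, z in m, then the turn about the tool's z in rad. In form: gripper dx dy dz spin; .... A call has 1 to 8 rows; each row is the pose to reach, as a shift and turn from the pose commanded when the call began, along the tool's axes at that moment; what a row does not reach only later rows make up. A row lasts 1/12 s, in which the tool goes at most 41.7 mm and 7.16 degrees, less where a joint would pass 70% of its speed; a pose out of reach is approached as far as the arm can. A call with a gripper value outside its range is refused whole. The fingers move at their own pace and stop on an object; "squeeze" is the grip in N (left out, the last holds). Time passes only in rows, so rows that repeat a pose let the fingers close. It gives the time, the measured TCP pose, the force, the opening and the grip force at its end, in the units of the state.
- r.get_obs(): the state, without advancing time (a new reading comes with each control period).
- r.grab_frame(name): name is "scene" or "side" or "wrist"; returns the picture (400x640x3 uint8, red, green, blue); there is no depth.
- r.camera_info(name): a dict with "fov_y" (degrees; the focal length in pixels is half the picture's height over the tangent of half this angle, whatever the lens; pixels are square), "cx", "cy" (the principal point, pixels), "position" and "rotation" of the camera in the world. Camera axes: x right, y down, z forward; pixel columns grow to the right and rows downward; lengths in m; the calibration is good to about 2 mm. A picture is of the moment at which its call begins: read the wrist's pose just before it. camera_info takes no time and is no camera call; for the wrist camera it gives the pose at the moment of the call.
- r.hand_in(): hands the job in; it is judged then, once.
The state is a dict: "clock": time; "joints": joint angles; "qvel": joint speeds; "tau": joint torques, N m; "tcp_pos": TCP position; "orientation": TCP orientation; "contact_force": force on the tool from outside, world axes, zero at the start; "moment": the same for the moment, N m; "grip_width": finger opening in m; "gripper_force": force on a finger pad.
Only numpy, scipy, OpenCV 4.12 (cv2) and the standard library are available. Lean on these libraries where they do the work, as an engineer would, in place of code of your own. Each camera call takes 0.05 s, during which the arm holds its last target. There are 200 camera calls.

### The job

Pack up the painting kit: lay the black paint tin flat inside the open grey case and swing the case fully shut, edge to edge. Then stack all the wooden boxes that are there in one pile in the middle of the shut case, largest at the bottom, each lengthwise along the case, right way up and centred square on the one below so that nothing overhangs; leave the small tile where it is.

Things in the scene. Friction and masses are not known exactly. Their poses are not given: they have to be found in the camera images.
- case: grey clamshell carrying case, fixed to the table, the larger half being an open tray 146 (its x) by 226 (its y) mm outside, walls and floor 5 mm thick, 45 mm deep outside (inner floor 5 mm up). Origin: centre of its underside; z up. The upper shell is hinged along the far (+x) long rim. Shut, the case is a flat slab 70 mm high
- case_lid (a joint): hinge of the case's upper shell (146 x 226 mm, 25 mm deep, 0.28 kg), rad: 0 = shut with the rims edge to edge, grows as it opens, at most 2.5; it starts open at 2.1 to 2.4, leaning back. Stiff hinge: it stays where it is left, and about 3 to 6 N at the free edge moves it
- case_hinge (a point): middle of the hinge line, at the far top rim of the lower shell: (73, 0, 45) mm in the case's frame; the line runs along the case's y
- lid_edge (a point): on the upper shell, middle of its free edge on the OUTER face, 146 mm from the hinge and 25 mm off the rim plane; shut, it lies at the front, 70 mm over the table
- tin: flat black paint tin (closed, lid fixed), 190 long x 64 wide x 29 mm high, about 0.3 kg. Origin: centre of its underside. Its long axis points along (0.208, 0.978, 0) in its own frame; grasp over the 64 mm width
- box_a: the largest of the closed light-wood boxes (lid fixed), 190 (its x) x 68 (its y) x 40 mm high. Origin: centre of its underside, z up. May be absent (None)
- box_b: the second largest of the closed light-wood boxes (lid fixed), 160 (its x) x 54 (its y) x 36 mm high. Origin: centre of its underside, z up. May be absent (None)
- box_c: the second smallest of the closed light-wood boxes (lid fixed), 130 (its x) x 40 (its y) x 32 mm high. Origin: centre of its underside, z up. May be absent (None)
- box_d: the smallest of the closed light-wood boxes (lid fixed), 100 (its x) x 26 (its y) x 28 mm high. Origin: centre of its underside, z up. May be absent (None)
- tile: bystander: small glazed tile, 66 x 97 x 6 mm, lying flat; origin under its centre

How it is judged:
On the way, in this order (a step that is already met when the one before it is completed fails the run):
1. the tin lies flat on the floor of the open case, let go (x of tin in the frame of case between -0.045 and 0.045 m and y of tin in the frame of case between -0.03 and 0.03 m and z of tin in the frame of case below 0.012 m and angle between tin's own z axis and vertical below 0.08 rad and value of joint case_lid above 0.5 rad and contact force between the fingers and tin below 0.1 N and linear speed of tin below 0.03 m/s), for 0.2 s.
2. the case is shut edge to edge over the tin (x of tin in the frame of case between -0.045 and 0.045 m and y of tin in the frame of case between -0.03 and 0.03 m and z of tin in the frame of case below 0.012 m and angle between tin's own z axis and vertical below 0.08 rad and value of joint case_lid below 0.03 rad), for 0.2 s.
At the end, for the whole second after the job is handed in: tin flat in the case, lid within 0.03 rad of shut; boxes at rest, flat (0.05 rad), larger under smaller, each centred on every box below to 16 mm along, 8 mm across, square to 0.1 rad; along the case to 0.15 rad, within 30 mm of its centre (largest: 19 mm lengthwise) (all of step 2 and x of box_a in the frame of case between -0.03 and 0.03 m and y of box_a in the frame of case between -0.03 and 0.03 m and z of each of box_a, box_b, box_c, box_d in the frame of case above 0.066 m and angle between the x axis of each of box_a, box_b, box_c, box_d and the y axis of case, either way round below 0.15 rad and angle between each of box_a, box_b, box_c, box_d's own z axis and vertical below 0.05 rad and linear speed of each of box_a, box_b, box_c, box_d below 0.02 m/s and x of box_b in the frame of box_a between -0.016 and 0.016 m and y of box_b in the frame of box_a between -0.008 and 0.008 m and z of each of box_b, box_c, box_d in the frame of box_a above 0.036 m and angle between the x axis of box_a and the x axis of box_b, either way round below 0.1 rad and x of box_c in the frame of box_a between -0.016 and 0.016 m and y of box_c in the frame of box_a between -0.008 and 0.008 m and angle between the x axis of each of box_a, box_b and the x axis of box_c, either way round below 0.1 rad and x of box_d in the frame of box_a between -0.016 and 0.016 m and y of box_d in the frame of box_a between -0.008 and 0.008 m and angle between the x axis of each of box_a, box_b, box_c and the x axis of box_d, either way round below 0.1 rad and x of box_b in the frame of case between -0.03 and 0.03 m and y of box_b in the frame of case between -0.03 and 0.03 m and x of box_c in the frame of box_b between -0.016 and 0.016 m and y of box_c in the frame of box_b between -0.008 and 0.008 m and z of each of box_c, box_d in the frame of box_b above 0.032 m and x of box_d in the frame of box_b between -0.016 and 0.016 m and y of box_d in the frame of box_b between -0.008 and 0.008 m and x of box_c in the frame of case between -0.03 and 0.03 m and y of box_c in the frame of case between -0.03 and 0.03 m and x of box_d in the frame of box_c between -0.016 and 0.016 m and y of box_d in the frame of box_c between -0.008 and 0.008 m and z of box_d in the frame of box_c above 0.028 m and x of box_d in the frame of case between -0.03 and 0.03 m and y of box_d in the frame of case between -0.03 and 0.03 m and y of box_a in the frame of case between -0.019 and 0.019 m); the robot touches nothing.
It fails at once if the tile is pushed more than 40 mm from its place (distance of tile from where it was at the start of the episode above 0.04 m).
Of box_a, box_b, box_c, box_d only 3 to 4 are there at a start; the rules pass over those that are not, and their reading is None.
At some moment in a run one of tin may be knocked a few centimetres aside while the robot is not near it.
Once in a run the grip may slacken for a moment while it holds something.
It also fails if it takes over 208 s, if anything falls off the work surface, if the arm or the gripper's body presses on something with over 40 N, if the wrist force passes 120 N, or if a joint passes its speed limit or range.

## Working session

There is one attempt and no reset: what is moved stays moved. The work goes in short steps, Python scripts to look and compute and a tool call to move; the robot and the scene stay as the last step left them, time stands still between calls to the robot, and variables do not carry over. Pictures are saved under pics/ and viewed, at most 14 in all, crops included, and the job is handed in when it is done.

Besides the shell and the picture viewer there is one more tool, called after "Request:" by a JSON object that holds its "fn" and its "kwargs", one argument or row to a line. play_rows: Moves the arm, as the interface text tells. Its arguments: {"type":"object","properties":{"targets":{"type":"string"},"squeeze":{"type":"number"}},"required":["targets"]}

```bash
ls; mkdir -p pics
python3 - <<'E'
from bench import r
import cv2,numpy as np
o=r.get_obs();print({k:np.round(v,3) for k,v in o.items()})
for n in("scene","side","wrist"):
    print(n,r.camera_info(n)); 
    cv2.imwrite(f"pics/{n}0.png",cv2.cvtColor(r.grab_frame(n),cv2.COLOR_RGB2BGR))
E
```

```text
pics
{'clock': np.float64(0.0), 'joints': array([ 1.111,  0.478,  0.022,  1.556, -0.011,  1.109, -0.083]), 'qvel': array([-0.001,  0.002, -0.001,  0.001,  0.   ,  0.001, -0.001]), 'tau': array([ 0.0000e+00, -5.9645e+01,  1.6080e+00, -2.8119e+01,  1.3000e-02,
        9.0000e-03, -0.0000e+00]), 'tcp_pos': array([ 0.232, -0.633,  0.194]), 'orientation': array([-3.091e+00, -5.490e-01,  1.000e-03]), 'contact_force': array([-0.535, -0.034,  0.453]), 'moment': array([ 0.   , -0.011, -0.062]), 'gripper_force': np.float64(0.0), 'grip_width': np.float64(0.085)}
scene {'fov_y': 44.231216970998176, 'cx': 311.4216473080443, 'cy': 202.4258319659035, 'position': array([-0.39409217,  0.82239579,  0.93162747]), 'rotation': array([-1.03487155,  2.27221414, -1.17827892])}
side {'fov_y': 44.56553052390277, 'cx': 315.56276621967316, 'cy': 198.76743941486086, 'position': array([ 0.94749017, -0.99293127,  1.11784767]), 'rotation': array([-2.26000507, -0.50293398,  0.19238046])}
wrist {'fov_y': 69.96338191736882, 'cx': 315.75772597357343, 'cy': 200.56132678636877, 'position': array([ 0.30910569, -0.60489196,  0.37247011]), 'rotation': array([ 2.34890289, -1.63584421, -0.2707277 ])}
```

View pics/scene0.png

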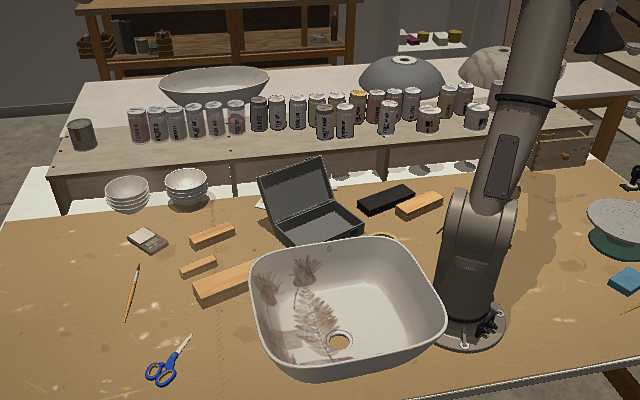

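View pics/side0.png

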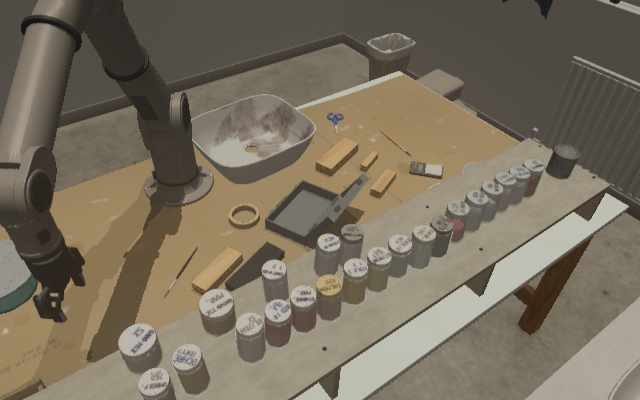

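The scene view shows the case at (310,210), the tin at (386,200) and boxes at (418,205), (212,235), (198,266) and (225,285). The side view shows all of them too, plus a shelf behind and a basin. I'll enlarge both.

```bash
cat > h.py <<'E'
import numpy as np,cv2
from scipy.spatial.transform import Rotation as R
def ray(ci,uv,shape=(400,640)):
    f=shape[0]/2/np.tan(np.radians(ci['fov_y']/2))
    d=np.array([(uv[0]-ci['cx'])/f,(uv[1]-ci['cy'])/f,1.])
    return np.array(ci['position']),R.from_rotvec(ci['rotation']).apply(d)
def onz(ci,uv,z):
    p,d=ray(ci,uv); return p+d*(z-p[2])/d[2]
def proj(ci,P):
    f=200/np.tan(np.radians(ci['fov_y']/2))
    q=R.from_rotvec(ci['rotation']).inv().apply(np.atleast_2d(P)-ci['position'])
    return np.c_[q[:,0]/q[:,2]*f+ci['cx'],q[:,1]/q[:,2]*f+ci['cy']]
def toTool(o,dw): return R.from_rotvec(o['orientation']).inv().apply(dw)
E
python3 - <<'E'
import cv2
a=cv2.imread('pics/side0.png')[120:300,150:450];cv2.imwrite('pics/s1.png',cv2.resize(a,None,fx=2.6,fy=2.6,interpolation=cv2.INTER_CUBIC))
a=cv2.imread('pics/scene0.png')[140:320,170:470];cv2.imwrite('pics/c1.png',cv2.resize(a,None,fx=2.6,fy=2.6,interpolation=cv2.INTER_CUBIC))
E
```

```text
(no output)
```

View pics/s1.png

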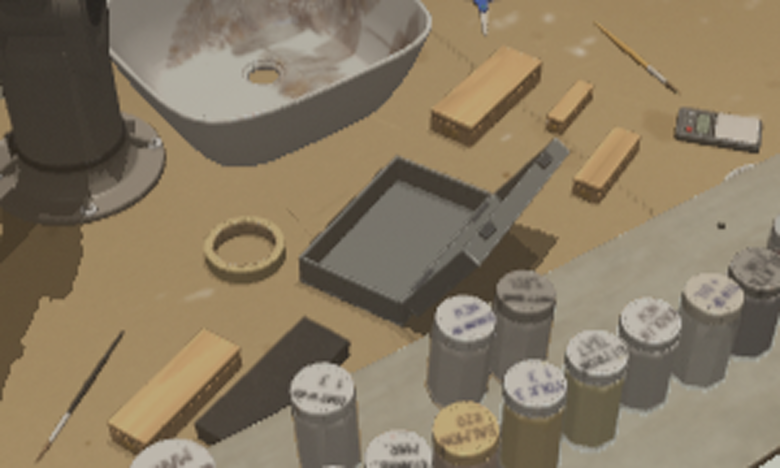

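View pics/c1.png

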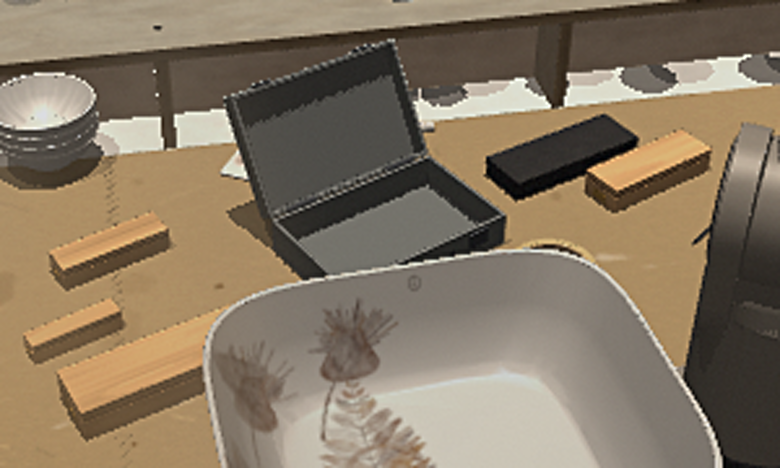

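```bash
cat > m.py <<'E'
from bench import r
from h import *
S=r.camera_info('side');C=r.camera_info('scene')
s=lambda x,y:(x/2.6+150-.3,y/2.6+120-.3)
c=lambda x,y:(x/2.6+170-.3,y/2.6+140-.3)
def P(n,ci,f,z,*pts):
    q=[onz(ci,f(*p),z)[:2] for p in pts]
    print(n,*[np.round(a,3) for a in q],'mean',np.round(np.mean(q,0),3),'d',[round(float(np.linalg.norm(q[i]-q[i-1])),3) for i in range(len(q))])
P('case side f-,f+,h+,h-',S,s,.045,(301,263),(398,158),(497,205),(405,303))
P('case scene f-,h-,h+',C,c,.045,(505,218),(430,160),(272,218))
P('A side',S,s,.04,(432,122),(503,47),(541,65),(472,136))
P('D side',S,s,.028,(546,120),(577,81),(593,92),(560,130))
P('C side',S,s,.032,(573,180),(618,128),(639,140),(598,194))
P('B side',S,s,.036,(109,425),(206,329),(241,352),(145,445))
P('A sc',C,c,.04,(57,373),(80,412))
P('D sc',C,c,.028,(24,337),(113,299),(122,313),(32,350))
P('C sc',C,c,.032,(50,258),(153,213),(170,230),(62,272))
P('B sc',C,c,.036,(586,174),(684,131),(711,150),(614,195))
P('T sc',C,c,.029,(487,158),(604,114),(638,131),(518,184))
P('T side',S,s,.029,(197,428),(305,319),(349,345))
P('tile',C,c,.006,(237,165),(432,128))
P('basin rim far',S,s,.1,(110,55),(225,150),(430,30))
P('shelf front',S,s,.0,(450,310),(780,160))
P('shelf front scene',C,c,.1,(0,68),(540,12))
P('ring',S,s,.01,(204,248),(285,248))
E
python3 m.py
```

```text
case side f-,f+,h+,h- [ 0.381 -0.068] [0.401 0.158] [0.553 0.13 ] [ 0.521 -0.073] mean [0.464 0.037] d [0.14, 0.227, 0.154, 0.206]
case scene f-,h-,h+ [ 0.367 -0.05 ] [ 0.506 -0.064] [0.54  0.149] mean [0.471 0.011] d [0.264, 0.139, 0.216]
A side [0.407 0.252] [0.427 0.459] [0.494 0.442] [0.468 0.249] mean [0.449 0.351] d [0.061, 0.208, 0.068, 0.195]
D side [0.541 0.34 ] [0.549 0.445] [0.579 0.43 ] [0.566 0.328] mean [0.559 0.386] d [0.028, 0.105, 0.033, 0.103]
C side [0.619 0.232] [0.638 0.362] [0.672 0.35 ] [0.658 0.22 ] mean [0.647 0.291] d [0.04, 0.131, 0.036, 0.13]
B side [ 0.311 -0.362] [ 0.331 -0.201] [ 0.384 -0.214] [ 0.36  -0.367] mean [ 0.347 -0.286] d [0.049, 0.162, 0.055, 0.156]
A sc [0.486 0.456] [0.426 0.466] mean [0.456 0.461] d [0.061, 0.061]
D sc [0.566 0.45 ] [0.557 0.35 ] [0.532 0.355] [0.544 0.453] mean [0.55  0.402] d [0.023, 0.101, 0.026, 0.1]
C sc [0.657 0.368] [0.651 0.237] [0.612 0.24 ] [0.627 0.37 ] mean [0.637 0.304] d [0.03, 0.131, 0.039, 0.131]
B sc [ 0.371 -0.195] [ 0.352 -0.359] [ 0.304 -0.35 ] [ 0.322 -0.188] mean [ 0.337 -0.273] d [0.05, 0.165, 0.049, 0.163]
T sc [ 0.479 -0.136] [ 0.45  -0.322] [ 0.396 -0.324] [ 0.417 -0.126] mean [ 0.436 -0.227] d [0.063, 0.188, 0.054, 0.199]
T side [ 0.393 -0.321] [ 0.421 -0.133] [ 0.485 -0.147] mean [ 0.433 -0.2  ] d [0.197, 0.19, 0.066]
tile [0.696 0.086] [ 0.597 -0.155] mean [ 0.646 -0.034] d [0.261, 0.261]
basin rim far [-0.017  0.123] [0.228 0.018] [0.348 0.371] mean [0.187 0.171] d [0.442, 0.267, 0.373]
shelf front [ 0.557 -0.022] [0.853 0.434] mean [0.705 0.206] d [0.543, 0.543]
shelf front scene [0.95  0.261] [ 0.606 -0.361] mean [ 0.778 -0.05 ] d [0.711, 0.711]
ring [ 0.241 -0.067] [ 0.332 -0.023] mean [ 0.286 -0.045] d [0.101, 0.101]
```

Run:
```python
from m import *
def tri(a,b):
    p,d=ray(S,a);q,e=ray(C,b)
    t=np.linalg.lstsq(np.c_[d,-e],q-p,rcond=None)[0]
    x=p+d*t[0];y=q+e*t[1];print(np.round((x+y)/2,3),'gap',round(float(np.linalg.norm(x-y)),3))
print('---')
tri((427,206),(230,150));tri((427,206),(62,150));tri((427,206),(387,140));tri((323,348),(387,140))
tri((323,348),(230,150))
# lid free edge inner corners: scene c(228,97),(393,40); side s(565,140) +y? (465,255)
tri(s(553,138),c(228,97));tri(s(567,150),c(228,97));tri(s(468,262),c(393,42))
# lid free-edge prediction
for th in(2.1,2.25,2.4):
  cy=np.array([.1,.995,0]);cx=np.array([.995,-.1,0]);z=np.array([0,0,1])
  h=np.array([.459,.043,0])+.073*cx+.045*z
  u=-np.cos(th)*cx+np.sin(th)*z; n=np.sin(th)*cx+np.cos(th)*z
  pts=[h+.146*u+k*.113*cy+o*n for o in(0,.025) for k in(1,-1)]
  print(th,np.round(pts,3)[2:].tolist()); a=proj(S,pts);b=proj(C,pts)
  print(np.round((a-[150,120])*2.6).tolist(),np.round((b-[170,140])*2.6).tolist())
```

```text
case side f-,f+,h+,h- [ 0.381 -0.068] [0.401 0.158] [0.553 0.13 ] [ 0.521 -0.073] mean [0.464 0.037] d [0.14, 0.227, 0.154, 0.206]
case scene f-,h-,h+ [ 0.367 -0.05 ] [ 0.506 -0.064] [0.54  0.149] mean [0.471 0.011] d [0.264, 0.139, 0.216]
A side [0.407 0.252] [0.427 0.459] [0.494 0.442] [0.468 0.249] mean [0.449 0.351] d [0.061, 0.208, 0.068, 0.195]
D side [0.541 0.34 ] [0.549 0.445] [0.579 0.43 ] [0.566 0.328] mean [0.559 0.386] d [0.028, 0.105, 0.033, 0.103]
C side [0.619 0.232] [0.638 0.362] [0.672 0.35 ] [0.658 0.22 ] mean [0.647 0.291] d [0.04, 0.131, 0.036, 0.13]
B side [ 0.311 -0.362] [ 0.331 -0.201] [ 0.384 -0.214] [ 0.36  -0.367] mean [ 0.347 -0.286] d [0.049, 0.162, 0.055, 0.156]
A sc [0.486 0.456] [0.426 0.466] mean [0.456 0.461] d [0.061, 0.061]
D sc [0.566 0.45 ] [0.557 0.35 ] [0.532 0.355] [0.544 0.453] mean [0.55  0.402] d [0.023, 0.101, 0.026, 0.1]
C sc [0.657 0.368] [0.651 0.237] [0.612 0.24 ] [0.627 0.37 ] mean [0.637 0.304] d [0.03, 0.131, 0.039, 0.131]
B sc [ 0.371 -0.195] [ 0.352 -0.359] [ 0.304 -0.35 ] [ 0.322 -0.188] mean [ 0.337 -0.273] d [0.05, 0.165, 0.049,
[... 731 characters left out ...]
.42
[ 0.689 -0.439  0.07 ] gap 0.095
[ 0.837 -0.157 -0.009] gap 0.462
[0.614 0.144 0.168] gap 0.006
[0.632 0.137 0.158] gap 0.002
[ 0.601 -0.087  0.159] gap 0.001
2.1 [[0.638, 0.139, 0.158], [0.615, -0.086, 0.158]]
[[555.0, 136.0], [462.0, 249.0], [571.0, 150.0], [479.0, 265.0]] [[231.0, 93.0], [394.0, 35.0], [222.0, 94.0], [383.0, 37.0]]
2.25 [[0.654, 0.137, 0.143], [0.631, -0.088, 0.143]]
[[568.0, 149.0], [477.0, 264.0], [581.0, 165.0], [492.0, 281.0]] [[223.0, 95.0], [385.0, 38.0], [216.0, 100.0], [376.0, 43.0]]
2.4 [[0.667, 0.136, 0.125], [0.644, -0.089, 0.125]]
[[579.0, 163.0], [489.0, 279.0], [590.0, 180.0], [502.0, 297.0]] [[217.0, 100.0], [377.0, 43.0], [211.0, 107.0], [369.0, 51.0]]
```

Both cameras agree to within 5–15 mm and the sizes match, so all four boxes are there. The shelf edge is near x≈0.77 at z≈0.15, and the lid angle is about 2.1. I'll go to the tin first.

```bash
cat >> h.py <<'E'
def go(o,x,y,z,longang=None):
    """shift/spin to bring TCP to x,y,z with tool x (across closing) along world angle longang (deg, mod 180)"""
    M=R.from_rotvec(o['orientation']); d=M.inv().apply(np.array([x,y,z])-o['tcp_pos'])
    s=0
    if longang is not None:
        t=M.apply([1,0,0]); w=(longang-np.degrees(np.arctan2(t[1],t[0]))+90)%180-90
        s=-np.radians(w)
    print('tcp',np.round(o['tcp_pos'],4),'j7',round(o['joints'][6],2),'shift',np.round(d,4),'spin',round(s,4),'other spin',round(s-np.sign(s)*np.pi,3))
E
python3 - <<'E'
from bench import r
from h import *
go(r.get_obs(),.437,-.215,.2,82)
E
```

```text
tcp [ 0.2324 -0.6332  0.1946] j7 -0.08 shift [ 0.3362 -0.3221 -0.005 ] spin -1.0794 other spin 2.062
```

Request:
{"fn": "play_rows", "kwargs": {
  "targets": "-1 0.336 -0.322 -0.005 -1.08; -1 0.336 -0.322 -0.005 -1.08; -1 0.336 -0.322 -0.005 -1.08; -1 0.336 -0.322 -0.005 -1.08; -1 0.336 -0.322 -0.005 -1.08; -1 0.336 -0.322 -0.005 -1.08; -1 0.336 -0.322 -0.005 -1.08; -1 0.336 -0.322 -0.005 -1.08"
}}

```text
clock: 0.82
tcp_pos: [0.3793, -0.3323, 0.199]
orientation: [2.445, 1.973, -0.0]
contact_force: [1.4, 0.7, -0.3]
grip_width: 0.0852
gripper_force: 0.0
```

Run:
```python
from bench import r
from h import *
go(r.get_obs(),.437,-.215,.2,82)
```

```text
tcp [ 0.3793 -0.3323  0.199 ] j7 0.31 shift [ 0.1269  0.0316 -0.001 ] spin -0.0734 other spin 3.068
```

Request:
{"fn": "play_rows", "kwargs": {
  "targets": "-1 0.127 0.031 0 -0.073; -1 0.127 0.031 0 -0.073; -1 0.127 0.031 0 -0.073; -1 0.127 0.031 0 -0.073; -1 0.127 0.031 0 -0.073; -1 0.127 0.031 0 -0.073"
}}

```text
clock: 1.32
tcp_pos: [0.4365, -0.2175, 0.1988]
orientation: [-2.377, -2.054, 0.001]
contact_force: [-0.7, -0.6, -0.2]
grip_width: 0.0853
gripper_force: 0.0
```

```bash
cat > snap.py <<'E'
import sys
from bench import r
from h import *
import json
n=sys.argv[1]; cam=sys.argv[2] if len(sys.argv)>2 else 'wrist'
o=r.get_obs();ci=r.camera_info(cam);im=r.grab_frame(cam)
cv2.imwrite(f'pics/{n}.png',cv2.cvtColor(im,cv2.COLOR_RGB2BGR))
json.dump({k:np.array(v).tolist() for k,v in ci.items()},open(f'pics/{n}.json','w'))
go(o,*o['tcp_pos'],82); print(np.round(ci['position']-o['tcp_pos'],3),np.round(R.from_rotvec(ci['rotation']).as_matrix(),2).tolist())
E
python3 snap.py w1
```

```text
tcp [ 0.4365 -0.2175  0.1988] j7 0.1 shift [0. 0. 0.] spin -0.0058 other spin 3.136
[0.011 0.082 0.178] [[0.99, -0.13, -0.05], [-0.14, -0.94, -0.32], [-0.0, 0.32, -0.95]]
```

View pics/w1.png

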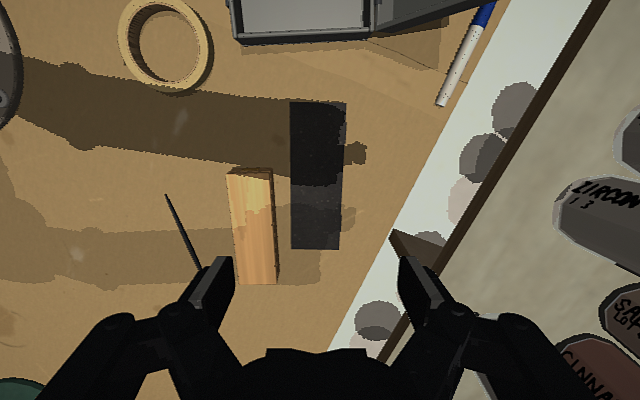

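The wrist view shows the tin's top from (290,102) and (346,102) to (340,249) and (291,249), and box_b at (228,172)–(277,284). I'll work out their positions.

```bash
cat > w.py <<'E'
import json,sys
from h import *
def rect(n,z,pts):
    ci=json.load(open(f'pics/{n}.json')); q=np.array([onz(ci,p,z)[:2] for p in pts],np.float32)
    c,s,a=cv2.minAreaRect(q)
    L=q[1]-q[0]; e=[np.linalg.norm(q[i]-q[i-1]) for i in range(len(q))]
    i=int(np.argmax(e)); v=q[i]-q[i-1]
    j=(i+2)%len(q); v2=q[j]-q[j-1]; v2=v2*np.sign(v2@v); 
    f=lambda v:round(float(np.degrees(np.arctan2(v[1],v[0]))%180),2)
    print('centre',np.round(q.mean(0),4),'edges',np.round(e,3),'long ang',f(v),f(v2),f(v+v2))
E
python3 - <<'E'
from w import *
rect('w1',.029,[(290,102),(346,102),(340,249),(291,249)])
rect('w1',.036,[(227,174),(272,172),(277,284),(236,284)])
ci=json.load(open('pics/w1.json'));print(proj(ci,[[.4365,-.2175,.199]]))
E
```

```text
centre [ 0.4354 -0.2277] edges [0.189 0.064 0.189 0.067] long ang 80.54 81.25 80.9
centre [ 0.3439 -0.2817] edges [0.157 0.055 0.16  0.057] long ang 81.48 80.66 81.07
[[316.48787093 231.47852748]]
```

Run:
```python
from bench import r
from h import *
go(r.get_obs(),.4401,-.1981,.004,81)
```

```text
tcp [ 0.4361 -0.2185  0.1988] j7 0.1 shift [0.0209 0.0012 0.1947] spin 0.0094 other spin -3.132
```

Request:
{"fn": "play_rows", "kwargs": {
  "targets": "-0.8 0.020 0.001 0.04 0.01; -0.8 0.020 0.001 0.08 0.01; -0.8 0.020 0.001 0.12 0.01; -0.8 0.020 0.001 0.15 0.01; -0.8 0.020 0.001 0.17 0.01; -0.8 0.020 0.001 0.185 0.01; -0.8 0.020 0.001 0.194 0.01; -0.8 0.020 0.001 0.194 0.01"
}}

```text
clock: 2.03
tcp_pos: [0.4388, -0.1987, 0.0032]
orientation: [-2.388, -2.037, 0.004]
contact_force: [-0.1, -0.1, -0.5]
grip_width: 0.0768
gripper_force: 0.0
```

Request:
{"fn": "play_rows", "kwargs": {
  "targets": "0.2 0 0 0 0; 0.2 0 0 0 0; 0.2 0 0 0 0; 0.2 0 0 0 0; 0.2 0 0 0 0; 0.2 0 0 0 0",
  "squeeze": 60
}}

```text
clock: 2.53
tcp_pos: [0.4411, -0.1975, 0.0055]
orientation: [2.387, 2.041, 0.001]
contact_force: [-0.4, 0.5, 0.1]
grip_width: 0.0337
gripper_force: 0.0
```

```bash
python3 snap.py w2
```

```text
tcp [ 0.4411 -0.1975  0.0055] j7 -0.13 shift [0. 0. 0.] spin -0.0164 other spin 3.125
[0.012 0.081 0.178] [[0.99, -0.15, -0.05], [-0.15, -0.94, -0.32], [0.0, 0.32, -0.95]]
```

View pics/w2.png

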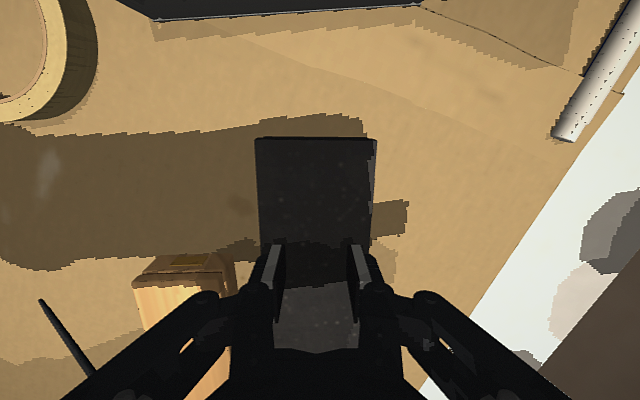

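The fingers closed to 34 mm without touching and sit over the tin's top. In the image the tips look about 35–40 mm above the nominal TCP. I'll reopen and lower in small steps, watching the force.

Request:
{"fn": "play_rows", "kwargs": {
  "targets": "-0.8 0 0 0 0; -0.8 0 0 0 0; -0.8 0 0 0 0; -0.8 0 0 0 0; -0.8 0 0 0 0; -0.8 0 0 0.003 0; -0.8 0 0 0.005 0; -0.8 0 0 0.005 0"
}}

```text
clock: 3.25
tcp_pos: [0.4404, -0.1973, -0.0005]
orientation: [-2.387, -2.041, 0.001]
contact_force: [0.6, 0.1, 0.4]
grip_width: 0.0768
gripper_force: 0.0
```

Request:
{"fn": "play_rows", "kwargs": {
  "targets": "-0.8 0 0 0.003 0; -0.8 0 0 0.006 0; -0.8 0 0 0.009 0; -0.8 0 0 0.01 0; -0.8 0 0 0.01 0"
}}

```text
clock: 3.67
tcp_pos: [0.4405, -0.1973, -0.0104]
orientation: [-2.387, -2.041, 0.001]
contact_force: [-0.7, -0.8, 1.1]
grip_width: 0.0766
gripper_force: 0.0
```

Request:
{"fn": "play_rows", "kwargs": {
  "targets": "-0.8 0 0 0.003 0; -0.8 0 0 0.006 0; -0.8 0 0 0.009 0; -0.8 0 0 0.01 0; -0.8 0 0 0.01 0"
}}

```text
clock: 4.08
tcp_pos: [0.4405, -0.1973, -0.0204]
orientation: [-2.387, -2.041, 0.0]
contact_force: [0.1, 0.2, 0.1]
grip_width: 0.0767
gripper_force: 0.0
```

```bash
python3 snap.py w3
python3 - <<'E'
import cv2
a=cv2.imread('pics/w3.png');cv2.imwrite('pics/w3b.png',cv2.resize(a[180:380,180:460],None,fx=2,fy=2))
E
```

```text
tcp [ 0.4405 -0.1973 -0.0204] j7 -0.16 shift [0. 0. 0.] spin -0.0164 other spin 3.125
[0.012 0.081 0.178] [[0.99, -0.14, -0.05], [-0.15, -0.94, -0.32], [-0.0, 0.32, -0.95]]
```

View pics/w3b.png

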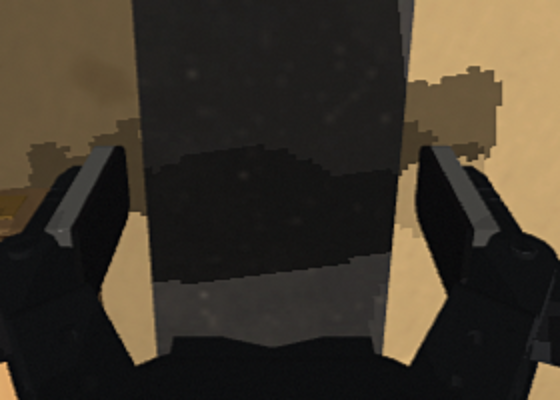

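Now the fingers straddle the tin evenly, with the tips about level with its top (the gap is 77 mm at depth .149, against .145 for the tin's top). I'll lower another 18 mm, then grip.

Request:
{"fn": "play_rows", "kwargs": {
  "targets": "-0.8 0 0 0.004 0; -0.8 0 0 0.008 0; -0.8 0 0 0.012 0; -0.8 0 0 0.012 0"
}}

```text
clock: 4.47
tcp_pos: [0.4402, -0.1972, -0.0329]
orientation: [-2.387, -2.041, 0.001]
contact_force: [0.1, -0.3, 0.1]
grip_width: 0.0772
gripper_force: 0.0
```

Request:
{"fn": "play_rows", "kwargs": {
  "targets": "-0.8 0 0 0.003 0; -0.8 0 0 0.006 0; -0.8 0 0 0.006 0"
}}

```text
clock: 4.72
tcp_pos: [0.4405, -0.1973, -0.0385]
orientation: [-2.387, -2.041, 0.001]
contact_force: [-0.1, 0.2, -0.7]
grip_width: 0.077
gripper_force: 0.0
```

Request:
{"fn": "play_rows", "kwargs": {
  "targets": "0.2 0 0 0 0; 0.2 0 0 0 0; 0.2 0 0 0 0; 0.2 0 0 0 0; 0.2 0 0 0 0; 0.2 0 0 0 0",
  "squeeze": 50
}}

```text
clock: 5.22
tcp_pos: [0.4405, -0.1973, -0.0379]
orientation: [-2.388, -2.041, 0.001]
contact_force: [-2.1, 1.8, 4.1]
grip_width: 0.0665
gripper_force: 56.4
```

Request:
{"fn": "play_rows", "kwargs": {
  "targets": "0.2 0 0 -0.02 0; 0.2 0 0 -0.05 0; 0.2 0 0 -0.08 0; 0.2 0 0 -0.12 0; 0.2 0 0 -0.15 0; 0.2 0 0 -0.17 0; 0.2 0 0 -0.17 0"
}}

```text
clock: 5.8
tcp_pos: [0.4438, -0.1985, 0.136]
orientation: [2.382, 2.037, 0.006]
contact_force: [0.6, -0.1, -3.1]
grip_width: 0.0659
gripper_force: 57.9
```

```bash
python3 snap.py w4
```

```text
tcp [ 0.4438 -0.1985  0.136 ] j7 -0.0 shift [0. 0. 0.] spin -0.0165 other spin 3.125
[0.011 0.082 0.178] [[0.99, -0.15, -0.04], [-0.15, -0.94, -0.32], [0.01, 0.32, -0.95]]
```

View pics/w4.png

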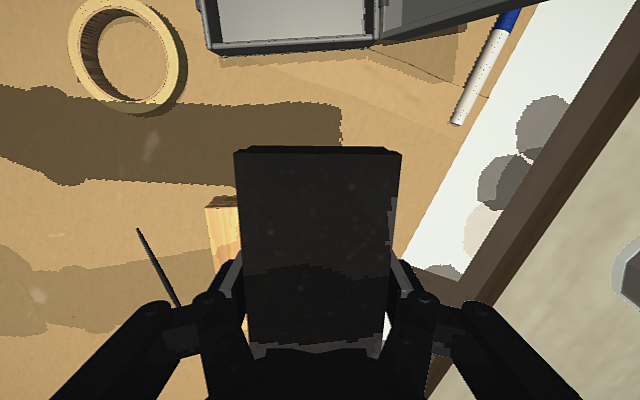

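The tin is held level and its end is at rows 150. The case's -y rim runs from (207,45) to (374,38).

Run:
```python
from w import *
ci=json.load(open('pics/w4.json'))
for p in[(207,44),(374,38),(202,0)]:print(np.round(onz(ci,p,.045),4))
a,b=(234,152),(401,154)
for z in(.19,.2,.205,.21,.215):
    A,B=onz(ci,a,z),onz(ci,b,z);print(z,np.round((A+B)/2,4),np.linalg.norm(A-B).round(4),np.degrees(np.arctan2(*(B-A)[1::-1])).round(2))
A=np.array([.4438,-.1985])
```

```text
[ 0.374  -0.0565  0.045 ]
[ 0.5125 -0.0733  0.045 ]
[ 0.3787 -0.0255  0.045 ]
0.19 [ 0.4533 -0.1369  0.19  ] 0.0723 -9.58
0.2 [ 0.4534 -0.1353  0.2   ] 0.0665 -9.58
0.205 [ 0.4535 -0.1344  0.205 ] 0.0636 -9.58
0.21 [ 0.4535 -0.1336  0.21  ] 0.0606 -9.58
0.215 [ 0.4536 -0.1328  0.215 ] 0.0577 -9.58
```

Run:
```python
from bench import r
from h import *
go(r.get_obs(),.464,.076,.136,83.6)
```

```text
tcp [ 0.4423 -0.1981  0.1336] j7 -0.0 shift [ 0.2741 -0.0212 -0.0028] spin -0.0446 other spin 3.097
```

Request:
{"fn": "play_rows", "kwargs": {
  "targets": "0.2 0.035 -0.002 0 -0.005; 0.2 0.07 -0.005 0 -0.01; 0.2 0.11 -0.008 0 -0.02; 0.2 0.15 -0.011 0 -0.03; 0.2 0.19 -0.014 0 -0.04; 0.2 0.23 -0.018 0 -0.045; 0.2 0.26 -0.02 0 -0.045; 0.2 0.274 -0.021 0 -0.045"
}}

```text
clock: 6.52
tcp_pos: [0.4615, 0.0816, 0.1304]
orientation: [-2.333, -2.1, -0.001]
contact_force: [1.2, -0.0, -3.4]
grip_width: 0.0665
gripper_force: 57.9
```

Request:
{"fn": "play_rows", "kwargs": {
  "targets": "0.2 0 0 0 0; 0.2 0 0 0 0"
}}

```text
clock: 6.68
tcp_pos: [0.4614, 0.077, 0.1302]
orientation: [-2.337, -2.096, 0.004]
contact_force: [1.1, -0.4, -2.8]
grip_width: 0.0664
gripper_force: 40.4
```

```bash
python3 snap.py w5
```

```text
tcp [0.4614 0.077  0.1302] j7 -0.6 shift [0. 0. 0.] spin 0.0311 other spin -3.11
[0.009 0.082 0.178] [[0.99, -0.1, -0.04], [-0.11, -0.94, -0.32], [-0.0, 0.32, -0.95]]
```

View pics/w5.png

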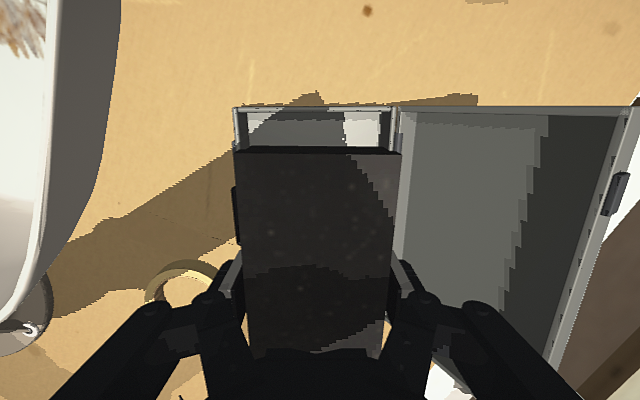

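The case's +y rim runs from (233,107) to (395,108), and the tin sits over the case's middle. The grip force has dropped to 40 N, so I'll act soon.

Run:
```python
from w import *
from bench import r
ci=json.load(open('pics/w5.json'))
A,B=[onz(ci,p,.045)[:2] for p in[(233,107),(395,108)]]
d=B-A;print(A,B,np.linalg.norm(d),np.degrees(np.arctan2(d[1],d[0])))
a,b=(234,151),(402,153)
for z in(.195,.2,.205):
    P,Q=onz(ci,a,z),onz(ci,b,z);print(z,np.round((P+Q)/2,4),np.linalg.norm(P-Q).round(4),np.degrees(np.arctan2(*(Q-P)[1::-1])).round(2))
for an in(-6,-7,-8):
    t=np.radians(an);cx=np.array([np.cos(t),np.sin(t)]);cy=np.array([-cx[1],cx[0]])
    C=A+.073*cx-.113*cy;print(an,C.round(4),(B-.073*cx-.113*cy).round(4))
    F=np.array([.374,-.0565]);print('  from f-',(F+.073*cx+.113*cy).round(4))
o=r.get_obs();print(o['gripper_force'],o['grip_width'])
```

```text
[0.39697976 0.16410873] [0.53793951 0.14821797] 0.14185262756205877 -6.431947345463409
0.195 [0.4688 0.1409 0.195 ] 0.0664 -6.75
0.2 [0.4689 0.1417 0.2   ] 0.0635 -6.75
0.205 [0.469  0.1425 0.205 ] 0.0605 -6.75
-6 [0.4578 0.0441] [0.4535 0.0435]
  from f- [0.4584 0.0483]
-7 [0.4557 0.0431] [0.4517 0.045 ]
  from f- [0.4602 0.0468]
-8 [0.4535 0.042 ] [0.4499 0.0465]
  from f- [0.462  0.0452]
40.43891251087189 0.0664887887546074
```

Request:
{"fn": "play_rows", "kwargs": {
  "targets": "0.2 0 0 0.03 -0.013; 0.2 0 0 0.06 -0.013; 0.2 0 0 0.09 -0.013; 0.2 0 0 0.11 -0.013; 0.2 0 0 0.13 -0.013; 0.2 0 0 0.143 -0.013; 0.2 0 0 0.15 -0.013; 0.2 0 0 0.15 -0.013",
  "squeeze": 55
}}

```text
clock: 7.4
tcp_pos: [0.4612, 0.0748, -0.0197]
orientation: [-2.328, -2.107, 0.005]
contact_force: [0.1, 0.3, -3.2]
grip_width: 0.0659
gripper_force: 65.6
```

Request:
{"fn": "play_rows", "kwargs": {
  "targets": "0.2 0 0 0.003 0; 0.2 0 0 0.006 0; 0.2 0 0 0.009 0; 0.2 0 0 0.011 0; 0.2 0 0 0.011 0"
}}

```text
clock: 7.82
tcp_pos: [0.4628, 0.0765, -0.029]
orientation: [2.327, 2.11, 0.0]
contact_force: [0.7, -0.2, -2.9]
grip_width: 0.0659
gripper_force: 65.7
```

Request:
{"fn": "play_rows", "kwargs": {
  "targets": "0.2 0 0 0.002 0; 0.2 0 0 0.004 0; 0.2 0 0 0.004 0"
}}

```text
clock: 8.07
tcp_pos: [0.463, 0.0766, -0.0328]
orientation: [2.327, 2.11, 0.0]
contact_force: [-0.8, -0.1, 0.0]
grip_width: 0.0659
gripper_force: 66.0
```

Contact with the floor is made, as the weight has come off the wrist. I'll release and rise.

Request:
{"fn": "play_rows", "kwargs": {
  "targets": "-0.8 0 0 0 0; -0.8 0 0 0 0; -0.8 0 0 0 0; -0.8 0 0 0 0; -0.8 0 0 -0.03 0; -0.8 0 0 -0.07 0; -0.8 0 0 -0.11 0; -0.8 0 0 -0.15 0"
}}

```text
clock: 8.73
tcp_pos: [0.4619, 0.0767, 0.1185]
orientation: [-2.326, -2.11, 0.001]
contact_force: [1.3, -0.9, -0.3]
grip_width: 0.0769
gripper_force: 0.0
```

Request:
{"fn": "play_rows", "kwargs": {
  "targets": "-0.8 0 0 -0.04 0; -0.8 0 0 -0.08 0; -0.8 0 0 -0.11 0; -0.8 0 0 -0.12 0; -0.8 0 0 -0.12 0"
}}

```text
clock: 9.15
tcp_pos: [0.4644, 0.077, 0.2398]
orientation: [2.325, 2.107, 0.007]
contact_force: [0.6, 0.3, -0.7]
grip_width: 0.0767
gripper_force: 0.0
```

```bash
python3 snap.py w6
```

```text
tcp [0.4644 0.077  0.2398] j7 -0.48 shift [0. 0. 0.] spin 0.0412 other spin -3.1
[0.006 0.082 0.178] [[1.0, -0.09, -0.03], [-0.1, -0.94, -0.32], [0.01, 0.32, -0.95]]
```

View pics/w6.png

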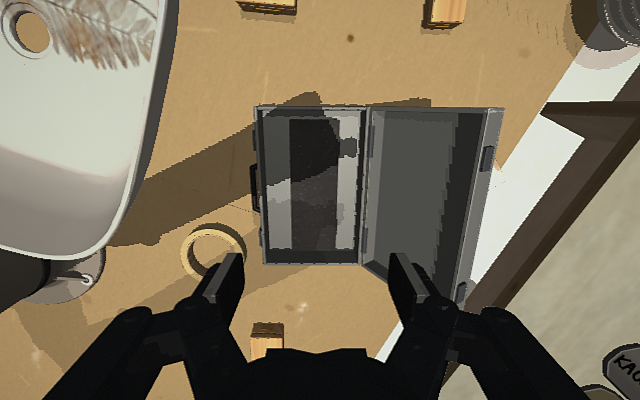

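The tin lies flat inside the case. Case rim corners are (255,107), (367,107), (362,264) and (264,264). Next I'll fix the case pose and work out the room behind the lid.

Run:
```python
from w import *
rect('w6',.045,[(255,107),(367,107),(362,264),(264,264)])
rect('w6',.034,[(289,120),(338,120),(338,250),(290,249)])
ci=json.load(open('pics/w6.json'))
for z in(.15,):
  for p in[(640,80),(500,270),(425,395)]: print('shelf?',np.round(onz(ci,p,z),3))
from bench import r
S=r.camera_info('side');C=r.camera_info('scene')
for p in[(450,310),(780,160)]:print('side',onz(S,(p[0]/2.6+150,p[1]/2.6+120),.15).round(3))
for p in[(0,68),(540,12)]:print('scene',onz(C,(p[0]/2.6+170,p[1]/2.6+140),.15).round(3))
for th in(2.0,2.1,2.2,2.3):
  t=np.radians(-6);cx=np.array([np.cos(t),np.sin(t),0]);cy=np.array([-cx[1],cx[0],0]);z=np.array([0,0,1])
  h=np.array([.458,.046,0])+.073*cx+.045*z
  u=-np.cos(th)*cx+np.sin(th)*z; n=np.sin(th)*cx+np.cos(th)*z
  pts=[h+.146*u+k*.113*cy+o*n for o in(0,.025) for k in(1,-1)];print(th,proj(ci,pts).round().tolist(),np.round(pts[2:],3).tolist())
```

```text
centre [0.4569 0.0455] edges [0.222 0.139 0.222 0.146] long ang 85.84 84.05 84.95
centre [0.4592 0.0463] edges [0.187 0.063 0.189 0.072] long ang 85.91 83.23 84.58
shelf? [0.755 0.152 0.15 ]
shelf? [ 0.654 -0.029  0.15 ]
shelf? [ 0.578 -0.208  0.15 ]
side [ 0.61  -0.153  0.15 ]
side [0.867 0.241 0.15 ]
scene [0.867 0.295 0.15 ]
scene [ 0.544 -0.289  0.15 ]
2.0 [[480.0, 107.0], [439.0, 333.0], [500.0, 107.0], [456.0, 325.0]] [[0.625, 0.142, 0.167], [0.602, -0.083, 0.167]]
2.1 [[491.0, 107.0], [448.0, 328.0], [508.0, 107.0], [463.0, 320.0]] [[0.637, 0.141, 0.158], [0.614, -0.084, 0.158]]
2.2 [[500.0, 107.0], [456.0, 323.0], [512.0, 107.0], [468.0, 313.0]] [[0.648, 0.14, 0.148], [0.624, -0.085, 0.148]]
2.3 [[506.0, 107.0], [462.0, 317.0], [515.0, 107.0], [471.0, 307.0]] [[0.658, 0.139, 0.137], [0.634, -0.086, 0.137]]
```

Case centre is (.457,.046) with its y axis at 84.3°, and the tin is centred in it. To close the lid I'll shut the fingers, come down behind its free edge, and follow the arc.

Run:
```python
from bench import r
from h import *
go(r.get_obs(),.663,.0655,.24,84.3)
```

```text
tcp [0.4631 0.0764 0.2375] j7 -0.48 shift [ 0.0088  0.2    -0.0021] spin 0.0009 other spin -3.141
```

Request:
{"fn": "play_rows", "kwargs": {
  "targets": "1 0.009 0.03 0 0; 1 0.009 0.07 0 0; 1 0.009 0.11 0 0; 1 0.009 0.15 0 0; 1 0.009 0.19 0 0; 1 0.009 0.2 0 0; 1 0.009 0.2 0 0; 1 0.009 0.2 0 0"
}}

```text
clock: 9.87
tcp_pos: [0.6612, 0.0662, 0.2334]
orientation: [-2.324, -2.108, 0.006]
contact_force: [-0.6, 0.1, -0.2]
grip_width: -0.0001
gripper_force: 0.0
```

Request:
{"fn": "play_rows", "kwargs": {
  "targets": "1 0 0 0.03 0; 1 0 0 0.06 0; 1 0 0 0.09 0; 1 0 0 0.115 0; 1 0 0 0.13 0; 1 0 0 0.14 0; 1 0 0 0.14 0"
}}

```text
clock: 10.45
tcp_pos: [0.6595, 0.0658, 0.0943]
orientation: [-2.324, -2.109, 0.007]
contact_force: [-0.5, 1.1, -0.2]
grip_width: -0.0
gripper_force: 0.0
```

```bash
python3 snap.py e1 side; python3 snap.py e2 scene
python3 - <<'E'
import cv2,numpy as np
a=cv2.imread('pics/e1.png')[120:320,220:460];b=cv2.imread('pics/e2.png')[90:290,200:440]
cv2.imwrite('pics/e3.png',cv2.resize(np.hstack([a,b]),None,fx=1.66,fy=1.66,interpolation=cv2.INTER_CUBIC))
E
```

```text
tcp [0.6595 0.0658 0.0943] j7 -0.56 shift [0. 0. 0.] spin 0.0428 other spin -3.099
[ 0.288 -1.059  1.024] [[0.91, 0.29, -0.29], [0.41, -0.6, 0.68], [0.02, -0.74, -0.67]]
tcp [0.6609 0.0661 0.0961] j7 -0.56 shift [0. 0. 0.] spin 0.0425 other spin -3.099
[-1.055  0.756  0.835] [[-0.66, -0.44, 0.61], [-0.75, 0.38, -0.54], [0.0, -0.82, -0.58]]
```

View pics/e3.png

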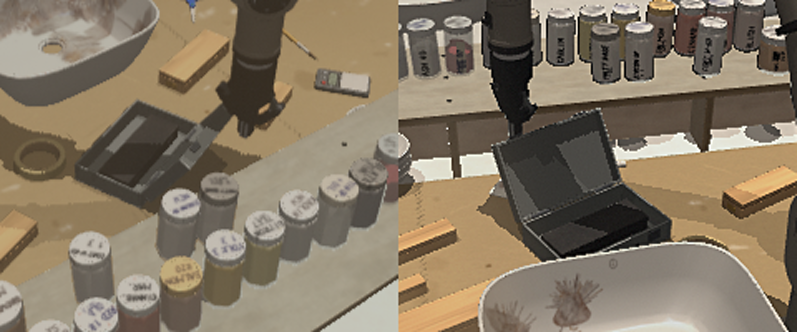

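The gripper is behind the lid's free edge. In the side crop the fingertip is at (243,133), and in the scene crop it goes behind the lid at (515,135).

Run:
```python
from w import *
ci=json.load(open('pics/e1.json'))
p,d=ray(ci,(243/1.66+220,134/1.66+120))
for k in(.02,.035,.05):
  print(k,proj(ci,[[.66,.066,.095+k]]).round(1), ((proj(ci,[[.66,.066,.095+k]])-[220,120])*1.66).round())
```

```text
0.02 [[366.9 204.6]] [[244. 140.]]
0.035 [[367.3 201. ]] [[245. 134.]]
0.05 [[367.8 197.3]] [[245. 128.]]
```

The tip offset is k≈35 mm, as expected. I'll push along the arc.

Request:
{"fn": "play_rows", "kwargs": {
  "targets": "1 0 -0.012 -0.002 0; 1 0 -0.024 -0.006 0; 1 0 -0.036 -0.012 0; 1 0 -0.048 -0.018 0; 1 0 -0.06 -0.024 0; 1 0 -0.072 -0.03 0; 1 0 -0.082 -0.034 0; 1 0 -0.09 -0.035 0"
}}

```text
clock: 11.22
tcp_pos: [0.5738, 0.0753, 0.1344]
orientation: [2.325, 2.108, 0.006]
contact_force: [3.6, 0.1, 1.9]
grip_width: -0.0004
gripper_force: 1.5
```

Request:
{"fn": "play_rows", "kwargs": {
  "targets": "1 0 -0.012 -0.001 0; 1 0 -0.024 -0.002 0; 1 0 -0.035 -0.002 0; 1 0 -0.045 -0.001 0; 1 0 -0.056 0.003 0; 1 0 -0.067 0.007 0; 1 0 -0.079 0.012 0; 1 0 -0.091 0.017 0"
}}

```text
clock: 11.88
tcp_pos: [0.4813, 0.0838, 0.1146]
orientation: [-2.327, -2.11, 0.0]
contact_force: [2.1, -0.2, -0.3]
grip_width: 0.0002
gripper_force: 0.8
```

Request:
{"fn": "play_rows", "kwargs": {
  "targets": "1 0 -0.01 0.008 0; 1 0 -0.02 0.017 0; 1 0 -0.028 0.026 0; 1 0 -0.034 0.034 0; 1 0 -0.039 0.042 0; 1 0 -0.042 0.05 0; 1 0 -0.045 0.058 0; 1 0 -0.046 0.066 0"
}}

```text
clock: 12.55
tcp_pos: [0.436, 0.088, 0.0481]
orientation: [-2.327, -2.11, 0.001]
contact_force: [-0.7, 0.5, 0.9]
grip_width: -0.0001
gripper_force: 0.7
```

Request:
{"fn": "play_rows", "kwargs": {
  "targets": "1 0 0 0.005 0; 1 0 0 0.009 0; 1 0 0 0.012 0; 1 0 0 0.014 0; 1 0 0 0.014 0"
}}

```text
clock: 12.97
tcp_pos: [0.4368, 0.0881, 0.0347]
orientation: [-2.328, -2.11, -0.0]
contact_force: [-0.4, -0.5, 0.5]
grip_width: 0.0002
gripper_force: 0.0
```

Request:
{"fn": "play_rows", "kwargs": {
  "targets": "1 0 0 0.002 0; 1 0 0 0.004 0; 1 0 0 0.006 0; 1 0 0 0.006 0"
}}

```text
clock: 13.3
tcp_pos: [0.4375, 0.0881, 0.0336]
orientation: [2.324, 2.107, -0.002]
contact_force: [-20.7, -6.2, 69.0]
grip_width: 0.0
gripper_force: 34.9
```

That is hard contact, so the lid is shut. I'll back off and look.

Request:
{"fn": "play_rows", "kwargs": {
  "targets": "1 0 0 -0.01 0; -0.6 0 0 -0.05 0; -0.6 0 0 -0.09 0; -0.6 0 0 -0.13 0; -0.6 0 0 -0.17 0; -0.6 0 0 -0.21 0; -0.6 0 0 -0.22 0; -0.6 0 0 -0.22 0"
}}

```text
clock: 13.97
tcp_pos: [0.4393, 0.0887, 0.2528]
orientation: [2.324, 2.106, 0.01]
contact_force: [0.1, -0.6, -0.6]
grip_width: 0.0683
gripper_force: 0.0
```

```bash
python3 snap.py w7
python3 - <<'E'
from bench import r
from h import *
go(r.get_obs(),.45,.30,.25,82)
E
```

```text
tcp [0.4393 0.0887 0.2528] j7 -0.49 shift [0. 0. 0.] spin 0.041 other spin -3.101
[0.006 0.082 0.178] [[1.0, -0.09, -0.02], [-0.1, -0.94, -0.32], [0.01, 0.32, -0.95]]
tcp [0.4378 0.0881 0.2503] j7 -0.49 shift [ 0.212  -0.0087  0.0003] spin 0.0409 other spin -3.101
```

View pics/w7.png

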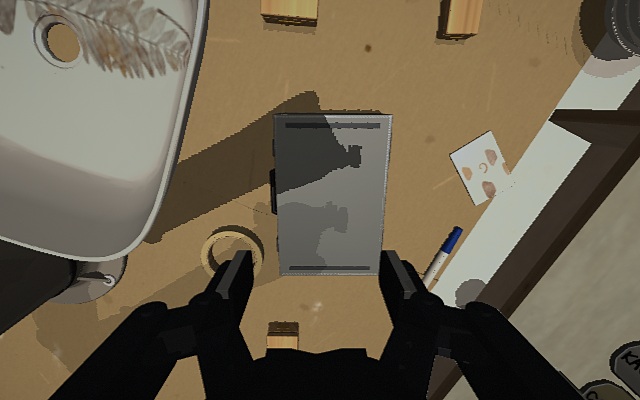

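The lid is fully shut and the tile is undisturbed at (480,168). The top corners are (273,113), (393,114), (384,275) and (280,275). Next, one view over boxes A, D and C.

Run:
```python
from w import *
rect('w7',.070,[(273,113),(393,114),(384,275),(280,275)])
ci=json.load(open('pics/w7.json'));print('B end pred',proj(ci,[[.3563,-.2027,.036]]))
from bench import r
go(r.get_obs(),.54,.27,.29,82)
```

```text
centre [0.4584 0.0455] edges [0.226 0.145 0.226 0.152] long ang 84.32 86.06 85.19
B end pred [[283.67814813 335.97733392]]
tcp [0.4378 0.0881 0.2503] j7 -0.49 shift [ 0.1911  0.084  -0.0394] spin 0.0409 other spin -3.101
```

Request:
{"fn": "play_rows", "kwargs": {
  "targets": "-1 0.03 0.014 -0.01 0.01; -1 0.07 0.03 -0.02 0.02; -1 0.11 0.05 -0.03 0.03; -1 0.15 0.07 -0.039 0.041; -1 0.18 0.084 -0.039 0.041; -1 0.191 0.084 -0.039 0.041; -1 0.191 0.084 -0.039 0.041; -1 0.191 0.084 -0.039 0.041"
}}

```text
clock: 14.68
tcp_pos: [0.5377, 0.2701, 0.2855]
orientation: [-2.367, -2.063, 0.006]
contact_force: [-0.4, -0.3, 0.4]
grip_width: 0.0853
gripper_force: 0.0
```

```bash
python3 snap.py w8; python3 -c "
import cv2
a=cv2.imread('pics/w8.png')[0:300,120:520];cv2.imwrite('pics/w8b.png',cv2.resize(a,None,fx=2,fy=2,interpolation=cv2.INTER_CUBIC))"
```

```text
tcp [0.5377 0.2701 0.2855] j7 -0.92 shift [0. 0. 0.] spin 0.0028 other spin -3.139
[0.011 0.082 0.178] [[0.99, -0.13, -0.05], [-0.13, -0.94, -0.32], [-0.0, 0.32, -0.95]]
```

View pics/w8b.png

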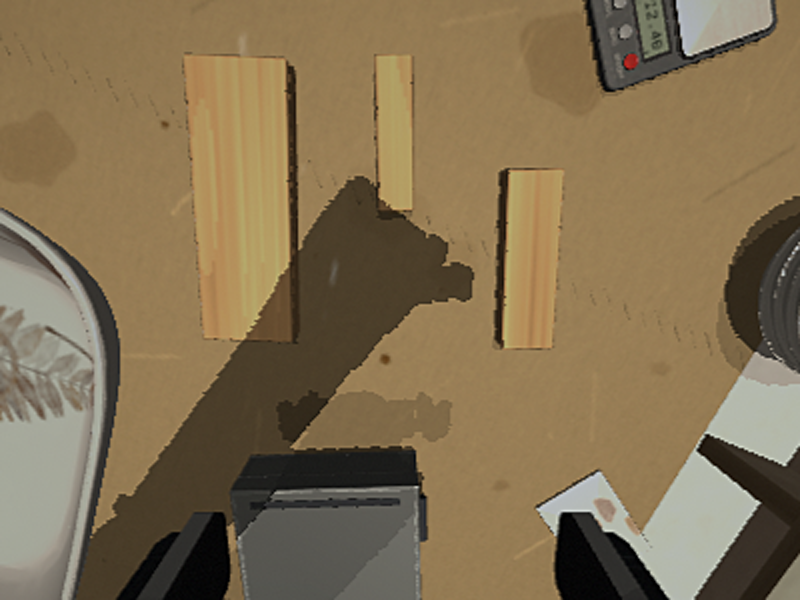

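All three boxes are clear. In the crop, A is at (184,56)–(294,342), D at (376,56)–(411,210) and C at (505,170)–(553,348).

Run:
```python
from w import *
f=lambda L:[(x/2+120-.25,y/2-.25) for x,y in L]
rect('w8',.040,f([(184,56),(287,58),(294,342),(204,339)]))
rect('w8',.028,f([(376,56),(412,55),(411,210),(378,209)]))
rect('w8',.032,f([(508,170),(563,171),(553,348),(503,348)]))
rect('w8',.07,f([(240,490),(417,487),(417,487),(240,490)]))
from bench import r
o=r.get_obs();go(o,.452,.358,.05,83)
```

```text
centre [0.4431 0.3648] edges [0.187 0.067 0.188 0.068] long ang 80.5 80.18 80.34
centre [0.5551 0.3987] edges [0.097 0.024 0.098 0.024] long ang 82.5 82.61 82.56
centre [0.6437 0.2995] edges [0.128 0.039 0.127 0.039] long ang 84.28 84.31 84.29
centre [0.4716 0.1564] edges [0.    0.136 0.    0.136] long ang 173.48 173.48 173.48
tcp [0.538  0.2687 0.286 ] j7 -0.92 shift [ 0.0771 -0.0969  0.2361] spin -0.0166 other spin 3.125
```

Run:
```python
from bench import r
from h import *
o=r.get_obs();go(o,.4431,.3648,-.028,80.3)
```

```text
tcp [0.538  0.2687 0.286 ] j7 -0.92 shift [ 0.0828 -0.1065  0.3141] spin 0.0305 other spin -3.111
```

Request:
{"fn": "play_rows", "kwargs": {
  "targets": "-1 0.03 -0.035 0 0.01; -1 0.06 -0.07 0 0.02; -1 0.083 -0.107 0.01 0.03; -1 0.083 -0.107 0.05 0.03; -1 0.083 -0.107 0.09 0.03; -1 0.083 -0.107 0.13 0.03; -1 0.083 -0.107 0.17 0.03; -1 0.083 -0.107 0.2 0.03"
}}

```text
clock: 15.4
tcp_pos: [0.4437, 0.363, 0.0847]
orientation: [2.402, 2.022, -0.006]
contact_force: [0.9, 0.1, -0.0]
grip_width: 0.0853
gripper_force: 0.0
```

Run:
```python
from bench import r
from h import *
o=r.get_obs();go(o,.4431,.3648,-.028,80.3)
```

```text
tcp [0.4437 0.363  0.0847] j7 -1.33 shift [ 0.0022 -0.0008  0.1127] spin -0.0017 other spin 3.14
```

Request:
{"fn": "play_rows", "kwargs": {
  "targets": "-1 0.002 0 0.03 0; -1 0.002 0 0.06 0; -1 0.002 0 0.085 0; -1 0.002 0 0.1 0; -1 0.002 0 0.108 0; -1 0.002 0 0.112 0; -1 0.002 0 0.112 0"
}}

```text
clock: 15.98
tcp_pos: [0.4452, 0.3686, -0.0238]
orientation: [2.401, 2.025, 0.0]
contact_force: [-0.1, -0.6, -0.1]
grip_width: 0.0853
gripper_force: 0.0
```

Request:
{"fn": "play_rows", "kwargs": {
  "targets": "0.2 0 0 0 0; 0.2 0 0 0 0; 0.2 0 0 0 0; 0.2 0 0 0 0; 0.2 0 0 0 0; 0.2 0 0 0 0",
  "squeeze": 60
}}

```text
clock: 16.48
tcp_pos: [0.4453, 0.37, -0.0222]
orientation: [-2.401, -2.026, -0.004]
contact_force: [-1.8, -1.9, 5.1]
grip_width: 0.0664
gripper_force: 69.0
```

Request:
{"fn": "play_rows", "kwargs": {
  "targets": "0.2 0 0 -0.02 0; 0.2 0 0 -0.05 0; 0.2 0 0 -0.08 0; 0.2 0 0 -0.11 0; 0.2 0 0 -0.14 0; 0.2 0 0 -0.15 0; 0.2 0 0 -0.15 0"
}}

```text
clock: 17.07
tcp_pos: [0.4462, 0.3704, 0.1289]
orientation: [2.401, 2.025, 0.009]
contact_force: [-0.7, -0.5, -5.4]
grip_width: 0.0666
gripper_force: 71.0
```

Run:
```python
from bench import r
from h import *
o=r.get_obs();go(o,.458,.0457,.122,84.7)
```

```text
tcp [0.4462 0.3704 0.1289] j7 -1.3 shift [-0.3181  0.0663  0.0059] spin -0.0768 other spin 3.065
```

Request:
{"fn": "play_rows", "kwargs": {
  "targets": "0.2 -0.035 0.008 0 -0.01; 0.2 -0.075 0.016 0 -0.02; 0.2 -0.115 0.024 0 -0.03; 0.2 -0.155 0.033 0 -0.04; 0.2 -0.195 0.042 0 -0.05; 0.2 -0.235 0.05 0 -0.06; 0.2 -0.275 0.059 0 -0.07; 0.2 -0.3 0.064 0 -0.077"
}}

```text
clock: 17.73
tcp_pos: [0.4554, 0.0569, 0.1237]
orientation: [-2.325, -2.112, 0.008]
contact_force: [-0.8, 0.7, -4.6]
grip_width: 0.0665
gripper_force: 70.8
```

Request:
{"fn": "play_rows", "kwargs": {
  "targets": "0.2 -0.014 0.002 0 0; 0.2 -0.014 0.002 0 0; 0.2 -0.014 0.002 0 0"
}}

```text
clock: 17.98
tcp_pos: [0.4569, 0.0472, 0.1244]
orientation: [-2.323, -2.113, 0.003]
contact_force: [0.8, 0.8, -4.4]
grip_width: 0.067
gripper_force: 70.8
```

Run:
```python
from bench import r
from h import *
o=r.get_obs();go(o,.4585,.0505,.049,84.7);print(o['gripper_force'])
```

```text
tcp [0.4569 0.0472 0.1244] j7 -0.57 shift [0.0034 0.0015 0.0754] spin -0.0019 other spin 3.14
70.77605724334717
```

Request:
{"fn": "play_rows", "kwargs": {
  "targets": "0.2 0.003 0.001 0.02 0; 0.2 0.003 0.001 0.045 0; 0.2 0.003 0.001 0.06 0; 0.2 0.003 0.001 0.067 0; 0.2 0.003 0.001 0.071 0; 0.2 0.003 0.001 0.071 0; 0.2 0.003 0.001 0.071 0"
}}

```text
clock: 18.57
tcp_pos: [0.4598, 0.0521, 0.0554]
orientation: [2.32, 2.118, 0.001]
contact_force: [0.3, 0.6, -4.4]
grip_width: 0.0669
gripper_force: 70.6
```

Request:
{"fn": "play_rows", "kwargs": {
  "targets": "0.2 0 0 0.002 0; 0.2 0 0 0.004 0; 0.2 0 0 0.004 0; 0.2 0 0 0.004 0"
}}

```text
clock: 18.9
tcp_pos: [0.4596, 0.0512, 0.0512]
orientation: [2.321, 2.116, 0.0]
contact_force: [-0.3, -0.6, -4.2]
grip_width: 0.0668
gripper_force: 70.7
```

Request:
{"fn": "play_rows", "kwargs": {
  "targets": "0.2 0 0 0.002 0; 0.2 0 0 0.003 0; 0.2 0 0 0.003 0"
}}

```text
clock: 19.15
tcp_pos: [0.4595, 0.0512, 0.0479]
orientation: [2.321, 2.117, 0.0]
contact_force: [0.1, 0.3, -3.4]
grip_width: 0.0668
gripper_force: 70.8
```

Request:
{"fn": "play_rows", "kwargs": {
  "targets": "0.2 0 0 0.002 0; 0.2 0 0 0.002 0; 0.2 0 0 0.002 0"
}}

```text
clock: 19.4
tcp_pos: [0.4596, 0.0511, 0.0477]
orientation: [2.32, 2.116, -0.001]
contact_force: [-7.7, -2.5, 20.9]
grip_width: 0.0666
gripper_force: 74.0
```

A is seated on the lid. I'll release, rise, and go for B, going back towards -y.

Request:
{"fn": "play_rows", "kwargs": {
  "targets": "0.2 0 0 -0.002 0; -1 0 0 -0.002 0; -1 0 0 -0.002 0; -1 0 0 -0.002 0; -1 0 0 -0.002 0; -1 0 0 -0.03 0; -1 0 0 -0.07 0; -1 0 0 -0.11 0"
}}

```text
clock: 20.07
tcp_pos: [0.4582, 0.0515, 0.1564]
orientation: [-2.318, -2.116, 0.003]
contact_force: [0.8, -1.0, -0.1]
grip_width: 0.0856
gripper_force: 0.0
```

Request:
{"fn": "play_rows", "kwargs": {
  "targets": "-1 0 0 -0.03 0; -1 0 0 -0.07 0; -1 0 0 -0.09 0; -1 0 0 -0.1 0; -1 0 0 -0.1 0"
}}

```text
clock: 20.48
tcp_pos: [0.4607, 0.0515, 0.2579]
orientation: [2.32, 2.114, 0.004]
contact_force: [-0.0, 0.9, -0.7]
grip_width: 0.0853
gripper_force: 0.0
```

```bash
python3 snap.py w9
cat > seg.py <<'E'
import sys
from w import *
def tops(n,z,c,half,ang):
    """refine: bright-wood mask within a predicted window -> minAreaRect in world"""
    ci=json.load(open(f'pics/{n}.json'));im=cv2.imread(f'pics/{n}.png')
    t=np.radians(ang);u=np.array([np.cos(t),np.sin(t)]);v=np.array([-u[1],u[0]])
    # rectified patch 1 px = 0.5mm
    L,W=half; q=[np.r_[np.array(c)+a*u*L+b*v*W,z] for a,b in((-1,1),(1,1),(1,-1),(-1,-1))]
    H=cv2.getPerspectiveTransform(proj(ci,q).astype(np.float32),np.float32([[0,0],[4000*L,0],[4000*L,4000*W],[0,4000*W]]))
    return cv2.warpPerspective(im,H,(int(4000*L),int(4000*W)))
E
python3 - <<'E'
from seg import *
p=tops('w9',.11,(.459,.0463),(.12,.06),84.7)
cv2.imwrite('pics/p9.png',p)
h=cv2.cvtColor(p,cv2.COLOR_BGR2HSV).astype(int)
m=((h[...,1]>60)).astype(np.uint8)
r0=m.mean(1);c0=m[80:160].mean(0)
print(np.round(r0[::8],2).tolist());print(np.round(c0[::10],2).tolist())
from bench import r
o=r.get_obs();go(o,.3439,-.2817,.2,81.07)
E
```

```text
tcp [0.4607 0.0515 0.2579] j7 -0.43 shift [0. 0. 0.] spin 0.0472 other spin -3.094
[0.006 0.082 0.178] [[1.0, -0.09, -0.03], [-0.09, -0.94, -0.32], [0.0, 0.32, -0.95]]
[0.16, 0.16, 0.17, 0.17, 0.16, 0.17, 0.17, 0.95, 0.94, 0.95, 0.95, 0.95, 0.95, 0.95, 0.95, 0.95, 0.95, 0.95, 0.95, 0.95, 0.95, 0.95, 0.95, 0.95, 0.17, 0.16, 0.16, 0.16, 0.16, 0.16]
[1.0, 1.0, 1.0, 1.0, 1.0, 1.0, 1.0, 1.0, 1.0, 1.0, 1.0, 1.0, 1.0, 1.0, 1.0, 1.0, 1.0, 1.0, 1.0, 1.0, 1.0, 1.0, 1.0, 1.0, 1.0, 1.0, 1.0, 1.0, 1.0, 1.0, 1.0, 1.0, 1.0, 1.0, 1.0, 1.0, 1.0, 1.0, 1.0, 1.0, 1.0, 1.0, 1.0, 1.0, 0.0, 0.0, 1.0, 1.0]
tcp [0.4596 0.0511 0.256 ] j7 -0.43 shift [-0.3421 -0.0846  0.056 ] spin 0.0635 other spin -3.078
```

```bash
cat >> seg.py <<'E'
def centre(n,z,c,half,ang,size,thr=60):
    p=tops(n,z,c,half,ang);m=(cv2.cvtColor(p,cv2.COLOR_BGR2HSV)[...,1]>thr)
    W=m.shape[0];L=m.shape[1]
    for col in (L//2,L//2+int(size[0]*700)):
        k=np.where(m[:,col-5:col+5].mean(1)>.5)[0];k=k[abs(k-W/2)<size[1]*1000+25];print('across',(k.min()+k.max()+1)/4-W/4,'width',len(k)/2)
    k=m[W//2-int(size[1]*600):W//2+int(size[1]*600)].mean(0); s=np.where(k[L//2:]<.5)[0]
    print('far end at',s[0]/2 if len(s) else None,'mm; nominal',size[0]*500)
E
python3 -c "
from seg import *
centre('w9',.11,(.459,.0463),(.12,.06),84.7,(.19,.068))"
```

```text
across 0.0 width 68.0
across 0.0 width 68.0
far end at 96.5 mm; nominal 95.0
```

A sits at (.459,.047), square to the case. Next is B.

Request:
{"fn": "play_rows", "kwargs": {
  "targets": "-1 -0.04 -0.01 0 0.01; -1 -0.08 -0.02 0 0.02; -1 -0.12 -0.03 0 0.03; -1 -0.16 -0.04 0.01 0.04; -1 -0.2 -0.05 0.02 0.05; -1 -0.24 -0.06 0.03 0.06; -1 -0.28 -0.07 0.04 0.063; -1 -0.31 -0.078 0.05 0.063"
}}

```text
clock: 21.2
tcp_pos: [0.3504, -0.2521, 0.2033]
orientation: [-2.386, -2.039, 0.003]
contact_force: [0.7, -0.2, -0.0]
grip_width: 0.0856
gripper_force: 0.0
```

Request:
{"fn": "play_rows", "kwargs": {
  "targets": "-1 -0.032 -0.007 0 0; -1 -0.032 -0.007 0 0; -1 -0.032 -0.007 0 0"
}}

```text
clock: 21.45
tcp_pos: [0.3392, -0.2813, 0.2035]
orientation: [-2.387, -2.035, 0.001]
contact_force: [0.5, 1.1, 0.5]
grip_width: 0.0851
gripper_force: 0.0
```

```bash
python3 snap.py w10
python3 - <<'E'
from seg import *
p=tops('w10',.036,(.3439,-.2817),(.11,.06),81.07);cv2.imwrite('pics/p10.png',p)
h=cv2.cvtColor(p,cv2.COLOR_BGR2HSV)
for ch in(1,2):
  print(ch,h[:,230:250,ch].mean(1)[::6].astype(int).tolist());print(h[110:130,:,ch].mean(0)[::8].astype(int).tolist())
from bench import r
o=r.get_obs();go(o,.3439,-.2817,-.03,81.07)
E
```

```text
tcp [ 0.3392 -0.2813  0.2035] j7 0.34 shift [0. 0. 0.] spin -0.0194 other spin 3.122
[0.013 0.081 0.178] [[0.99, -0.15, -0.05], [-0.16, -0.94, -0.31], [-0.0, 0.32, -0.95]]
1 [112, 114, 115, 113, 114, 115, 114, 115, 114, 114, 112, 135, 133, 134, 133, 135, 134, 135, 133, 135, 134, 135, 133, 135, 133, 134, 136, 134, 134, 112, 113, 112, 111, 112, 112, 112, 112, 112, 112, 112]
[112, 111, 111, 112, 111, 112, 112, 111, 132, 132, 132, 132, 133, 132, 132, 132, 118, 113, 113, 112, 112, 112, 127, 134, 135, 134, 134, 134, 134, 134, 135, 135, 135, 135, 134, 134, 133, 134, 133, 133, 134, 134, 134, 134, 133, 133, 134, 134, 111, 113, 112, 112, 113, 111, 112]
2 [103, 87, 83, 73, 74, 74, 74, 74, 74, 74, 72, 97, 102, 97, 93, 96, 99, 103, 108, 105, 104, 106, 103, 104, 100, 100, 95, 94, 89, 130, 129, 130, 131, 151, 142, 144, 128, 139, 147, 149]
[125, 124, 126, 125, 126, 125, 126, 125, 185, 177, 177, 177, 177, 177, 177, 178, 182, 183, 182, 183, 183, 183, 119, 103, 104, 104, 104, 104, 104, 105, 105, 105, 105, 106, 106, 106, 106, 107, 106, 106, 106, 107, 105, 105, 105, 105, 104, 99, 112, 146, 147, 147, 145, 146, 145]
tcp [ 0.3402 -0.2801  0.204 ] j7 0.34 shift [-0.0016  0.0046  0.234 ] spin -0.0003 other spin 3.141
```

Request:
{"fn": "play_rows", "kwargs": {
  "targets": "-0.65 -0.001 0.003 0.04 0; -0.65 -0.001 0.003 0.08 0; -0.65 -0.001 0.003 0.12 0; -0.65 -0.001 0.003 0.16 0; -0.65 -0.001 0.003 0.19 0; -0.65 -0.001 0.003 0.215 0; -0.65 -0.001 0.003 0.231 0; -0.65 -0.001 0.003 0.231 0"
}}

```text
clock: 22.17
tcp_pos: [0.3425, -0.2785, -0.0282]
orientation: [-2.378, -2.042, 0.001]
contact_force: [-0.8, -1.0, -0.1]
grip_width: 0.0704
gripper_force: 0.0
```

Request:
{"fn": "play_rows", "kwargs": {
  "targets": "0.4 0 0 0 0; 0.4 0 0 0 0; 0.4 0 0 0 0; 0.4 0 0 0 0; 0.4 0 0 0 0; 0.4 0 0 0 0",
  "squeeze": 60
}}

```text
clock: 22.67
tcp_pos: [0.3445, -0.2826, -0.0245]
orientation: [2.386, 2.042, 0.0]
contact_force: [1.0, -1.0, -1.6]
grip_width: 0.0528
gripper_force: 63.2
```

Request:
{"fn": "play_rows", "kwargs": {
  "targets": "0.4 0 0 -0.03 0; 0.4 0 0 -0.07 0; 0.4 0 0 -0.11 0; 0.4 0 0 -0.15 0; 0.4 0 0 -0.19 0; 0.4 0 0 -0.2 0; 0.4 0 0 -0.2 0"
}}

```text
clock: 23.25
tcp_pos: [0.3461, -0.2838, 0.1783]
orientation: [2.382, 2.037, 0.001]
contact_force: [-0.2, -0.6, -3.1]
grip_width: 0.0529
gripper_force: 64.9
```

Run:
```python
from bench import r
from h import *
o=r.get_obs();go(o,.459,.0475,.17,84.7)
```

```text
tcp [ 0.3461 -0.2838  0.1783] j7 0.31 shift [0.3448 0.0601 0.0072] spin -0.0633 other spin 3.078
```

Request:
{"fn": "play_rows", "kwargs": {
  "targets": "0.4 0.03 0.005 0 -0.01; 0.4 0.07 0.012 0 -0.02; 0.4 0.11 0.019 0 -0.03; 0.4 0.15 0.026 0 -0.04; 0.4 0.19 0.033 0 -0.05; 0.4 0.23 0.04 0 -0.06; 0.4 0.27 0.047 0 -0.063; 0.4 0.31 0.054 0 -0.063"
}}

```text
clock: 23.92
tcp_pos: [0.4441, 0.0173, 0.173]
orientation: [-2.32, -2.115, 0.004]
contact_force: [-0.1, -0.2, -2.5]
grip_width: 0.0526
gripper_force: 64.7
```

Request:
{"fn": "play_rows", "kwargs": {
  "targets": "0.4 0.025 0.004 0 0; 0.4 0.034 0.006 0 0; 0.4 0.034 0.006 0 0; 0.4 0.034 0.006 0 0"
}}

```text
clock: 24.25
tcp_pos: [0.4532, 0.0483, 0.1733]
orientation: [-2.319, -2.116, 0.004]
contact_force: [0.5, -1.8, -2.5]
grip_width: 0.0528
gripper_force: 64.7
```

Run:
```python
from bench import r
from h import *
o=r.get_obs();go(o,.459,.0465,.089,84.7);print(o['gripper_force'])
```

```text
tcp [0.4532 0.0483 0.1733] j7 -0.5 shift [-0.0012  0.0063  0.0843] spin 0.0012 other spin -3.14
64.71089601516724
```

Request:
{"fn": "play_rows", "kwargs": {
  "targets": "0.4 -0.001 0.006 0.02 0; 0.4 -0.001 0.006 0.045 0; 0.4 -0.001 0.006 0.062 0; 0.4 -0.001 0.006 0.07 0; 0.4 -0.001 0.006 0.075 0; 0.4 -0.001 0.006 0.075 0; 0.4 -0.001 0.006 0.075 0"
}}

```text
clock: 24.83
tcp_pos: [0.4607, 0.0469, 0.1004]
orientation: [2.322, 2.116, 0.0]
contact_force: [0.3, 0.5, -2.0]
grip_width: 0.0531
gripper_force: 64.7
```

Run:
```python
from bench import r
from h import *
o=r.get_obs();go(o,.459,.0465,.088,84.7);r.grab_frame('wrist');o=r.get_obs();go(o,.459,.0465,.088,84.7)
```

```text
tcp [0.4607 0.0469 0.1004] j7 -0.61 shift [-0.0006 -0.0017  0.0124] spin -0.0004 other spin 3.141
tcp [0.4611 0.0472 0.1008] j7 -0.61 shift [-0.0009 -0.002   0.0128] spin -0.0001 other spin 3.141
```

Request:
{"fn": "play_rows", "kwargs": {
  "targets": "0.4 -0.001 -0.001 0.004 0; 0.4 -0.001 -0.001 0.008 0; 0.4 -0.001 -0.001 0.01 0; 0.4 -0.001 -0.001 0.01 0; 0.4 -0.001 -0.001 0.01 0"
}}

```text
clock: 25.3
tcp_pos: [0.4592, 0.0466, 0.0899]
orientation: [-2.321, -2.117, 0.0]
contact_force: [0.6, 0.1, -2.8]
grip_width: 0.0529
gripper_force: 64.7
```

Request:
{"fn": "play_rows", "kwargs": {
  "targets": "0.4 0 0 0.002 0; 0.4 0 0 0.002 0; 0.4 0 0 0.002 0"
}}

```text
clock: 25.55
tcp_pos: [0.4593, 0.0466, 0.0879]
orientation: [-2.321, -2.117, 0.0]
contact_force: [0.6, 0.5, -2.7]
grip_width: 0.0525
gripper_force: 64.7
```

Request:
{"fn": "play_rows", "kwargs": {
  "targets": "0.4 0 0 0.002 0; 0.4 0 0 0.002 0; 0.4 0 0 0.002 0"
}}

```text
clock: 25.8
tcp_pos: [0.4592, 0.0466, 0.0859]
orientation: [-2.321, -2.117, 0.0]
contact_force: [0.4, -0.2, -2.8]
grip_width: 0.0531
gripper_force: 64.7
```

Request:
{"fn": "play_rows", "kwargs": {
  "targets": "0.4 0 0 0.002 0; 0.4 0 0 0.002 0; 0.4 0 0 0.002 0"
}}

```text
clock: 26.05
tcp_pos: [0.4594, 0.0466, 0.0853]
orientation: [2.32, 2.116, -0.001]
contact_force: [-6.4, -1.4, 17.1]
grip_width: 0.0528
gripper_force: 67.1
```

Request:
{"fn": "play_rows", "kwargs": {
  "targets": "0.4 0 0 -0.002 0; -0.65 0 0 -0.002 0; -0.65 0 0 -0.002 0; -0.65 0 0 -0.002 0; -0.65 0 0 -0.002 0; -0.65 0 0 -0.03 0; -0.65 0 0 -0.07 0; -0.65 0 0 -0.11 0"
}}

```text
clock: 26.72
tcp_pos: [0.4581, 0.0468, 0.1944]
orientation: [-2.318, -2.116, 0.003]
contact_force: [1.2, -0.9, 0.2]
grip_width: 0.0706
gripper_force: 0.0
```

Request:
{"fn": "play_rows", "kwargs": {
  "targets": "-0.65 0 0 -0.03 0; -0.65 0 0 -0.07 0; -0.65 0 0 -0.1 0; -0.65 0 0 -0.1 0"
}}

```text
clock: 27.05
tcp_pos: [0.4628, 0.0476, 0.3002]
orientation: [2.316, 2.112, 0.012]
contact_force: [0.4, -0.1, 0.4]
grip_width: 0.0703
gripper_force: 0.0
```

```bash
python3 snap.py w11
python3 - <<'E'
from seg import *
p=tops('w11',.146,(.459,.0475),(.11,.05),84.7);cv2.imwrite('pics/p11.png',p)
g=cv2.cvtColor(p,cv2.COLOR_BGR2GRAY).astype(float)
# gradient peaks across (rows) and along (cols)
a=np.abs(np.diff(cv2.GaussianBlur(g,(5,5),0)[:,215:300].mean(1)));b=np.abs(np.diff(cv2.GaussianBlur(g,(5,5),0)[70:130].mean(0)))
pk=lambda a:[(int(i),round(a[i],1)) for i in range(1,len(a)-1) if a[i]>2.5 and a[i]>=a[i-1] and a[i]>a[i+1]]
print('rows',pk(a),'cols',pk(b))
from bench import r
o=r.get_obs();go(o,.6437,.2995,.26,84.3)
E
```

```text
tcp [0.4628 0.0476 0.3002] j7 -0.38 shift [0. 0. 0.] spin 0.0475 other spin -3.094
[0.005 0.082 0.178] [[1.0, -0.09, -0.02], [-0.09, -0.94, -0.32], [0.01, 0.32, -0.95]]
rows [(40, np.float64(5.2)), (47, np.float64(3.3)), (153, np.float64(10.4)), (158, np.float64(7.7)), (162, np.float64(3.4)), (197, np.float64(6.6))] cols [(58, np.float64(8.8)), (184, np.float64(5.9)), (190, np.float64(9.2)), (197, np.float64(3.7)), (373, np.float64(5.8)), (377, np.float64(5.1)), (402, np.float64(3.1)), (405, np.float64(17.2)), (410, np.float64(10.3)), (413, np.float64(15.0)), (425, np.float64(4.0)), (428, np.float64(10.4)), (432, np.float64(6.4))]
tcp [0.4614 0.0471 0.297 ] j7 -0.38 shift [0.2682 0.158  0.0382] spin 0.0071 other spin -3.135
```

Request:
{"fn": "play_rows", "kwargs": {
  "targets": "-0.65 0.035 0.02 0 0; -0.65 0.07 0.04 0 0; -0.65 0.105 0.06 0 0; -0.65 0.14 0.082 0 0.007; -0.65 0.175 0.103 0 0.007; -0.65 0.21 0.124 0 0.007; -0.65 0.245 0.145 0.02 0.007; -0.65 0.268 0.158 0.05 0.007"
}}

```text
clock: 27.77
tcp_pos: [0.6424, 0.3021, 0.2454]
orientation: [-2.327, -2.11, -0.007]
contact_force: [-0.5, 0.6, 1.1]
grip_width: 0.0705
gripper_force: 0.0
```

Request:
{"fn": "play_rows", "kwargs": {
  "targets": "-0.65 0 0 0.02 0; -0.65 0 0 0.06 0; -0.65 0 0 0.1 0; -0.65 0 0 0.13 0; -0.65 0 0 0.15 0; -0.65 0 0 0.15 0; -0.65 0 0 0.15 0"
}}

```text
clock: 28.35
tcp_pos: [0.6391, 0.2974, 0.093]
orientation: [-2.327, -2.109, 0.006]
contact_force: [0.0, 0.2, 1.1]
grip_width: 0.0704
gripper_force: 0.0
```

Run:
```python
from bench import r
from h import *
o=r.get_obs();go(o,.6437,.2995,-.031,84.3);r.grab_frame('wrist');o=r.get_obs();go(o,.6437,.2995,-.031,84.3)
```

```text
tcp [0.6391 0.2974 0.093 ] j7 -0.98 shift [0.0028 0.0048 0.124 ] spin 0.0011 other spin -3.14
tcp [0.6404 0.2983 0.0952] j7 -0.98 shift [0.0015 0.0033 0.1262] spin 0.0008 other spin -3.141
```

Request:
{"fn": "play_rows", "kwargs": {
  "targets": "-0.65 0.001 0.003 0.03 0; -0.65 0.001 0.003 0.06 0; -0.65 0.001 0.003 0.09 0; -0.65 0.001 0.003 0.108 0; -0.65 0.001 0.003 0.118 0; -0.65 0.001 0.003 0.124 0; -0.65 0.001 0.003 0.124 0; -0.65 0.001 0.003 0.124 0"
}}

```text
clock: 29.07
tcp_pos: [0.6447, 0.2994, -0.0271]
orientation: [2.329, 2.108, 0.004]
contact_force: [0.2, -0.5, -0.7]
grip_width: 0.0708
gripper_force: 0.0
```

Request:
{"fn": "play_rows", "kwargs": {
  "targets": "0.6 0 0 0 0; 0.6 0 0 0 0; 0.6 0 0 0 0; 0.6 0 0 0 0; 0.6 0 0 0 0; 0.6 0 0 0 0; 0.6 0 0 0 0; 0.6 0 0 0 0",
  "squeeze": 50
}}

```text
clock: 29.73
tcp_pos: [0.6448, 0.2992, -0.027]
orientation: [2.328, 2.108, 0.004]
contact_force: [0.1, -0.3, 5.5]
grip_width: 0.0388
gripper_force: 53.0
```

Request:
{"fn": "play_rows", "kwargs": {
  "targets": "0.6 0 0 -0.03 0; 0.6 0 0 -0.07 0; 0.6 0 0 -0.11 0; 0.6 0 0 -0.15 0; 0.6 0 0 -0.19 0; 0.6 0 0 -0.23 0; 0.6 0 0 -0.24 0; 0.6 0 0 -0.24 0"
}}

```text
clock: 30.4
tcp_pos: [0.6451, 0.3001, 0.2159]
orientation: [2.328, 2.107, 0.011]
contact_force: [-0.5, 0.7, -1.9]
grip_width: 0.0389
gripper_force: 52.1
```

Run:
```python
from bench import r
from h import *
o=r.get_obs();go(o,.459,.0462,.21,84.7);print(o['gripper_force'])
```

```text
tcp [0.6451 0.3001 0.2159] j7 -0.92 shift [-0.2711 -0.1601  0.0039] spin -0.0067 other spin 3.135
52.11548388004303
```

Request:
{"fn": "play_rows", "kwargs": {
  "targets": "0.6 -0.035 -0.02 0 0; 0.6 -0.07 -0.041 0 0; 0.6 -0.105 -0.062 0 0; 0.6 -0.14 -0.083 0 -0.007; 0.6 -0.175 -0.104 0 -0.007; 0.6 -0.21 -0.125 0 -0.007; 0.6 -0.245 -0.145 0 -0.007; 0.6 -0.271 -0.16 0 -0.007"
}}

```text
clock: 31.07
tcp_pos: [0.4536, 0.0411, 0.2086]
orientation: [-2.322, -2.112, 0.008]
contact_force: [0.8, 0.4, -2.5]
grip_width: 0.0396
gripper_force: 52.0
```

Request:
{"fn": "play_rows", "kwargs": {
  "targets": "0.6 0 0 0.02 0; 0.6 0 0 0.045 0; 0.6 0 0 0.065 0; 0.6 0 0 0.075 0; 0.6 0 0 0.075 0; 0.6 0 0 0.075 0"
}}

```text
clock: 31.57
tcp_pos: [0.4568, 0.0449, 0.1356]
orientation: [-2.319, -2.116, 0.002]
contact_force: [1.2, 0.5, -1.7]
grip_width: 0.0392
gripper_force: 51.9
```

Run:
```python
from bench import r
from h import *
o=r.get_obs();go(o,.459,.0462,.119,84.7);r.grab_frame('wrist');o=r.get_obs();go(o,.459,.0462,.119,84.7);print(o['gripper_force'])
```

```text
tcp [0.4568 0.0449 0.1356] j7 -0.58 shift [0.0015 0.0021 0.0166] spin 0.0011 other spin -3.14
tcp [0.4577 0.0451 0.1364] j7 -0.58 shift [0.0012 0.0012 0.0174] spin 0.001 other spin -3.141
51.87897205352783
```

Request:
{"fn": "play_rows", "kwargs": {
  "targets": "0.6 0.001 0.001 0.005 0; 0.6 0.001 0.001 0.01 0; 0.6 0.001 0.001 0.014 0; 0.6 0.001 0.001 0.014 0; 0.6 0.001 0.001 0.014 0"
}}

```text
clock: 32.03
tcp_pos: [0.4585, 0.0456, 0.1222]
orientation: [-2.321, -2.117, 0.001]
contact_force: [0.2, 1.0, -2.4]
grip_width: 0.039
gripper_force: 51.9
```

Request:
{"fn": "play_rows", "kwargs": {
  "targets": "0.6 0 0 0.002 0; 0.6 0 0 0.002 0; 0.6 0 0 0.002 0"
}}

```text
clock: 32.28
tcp_pos: [0.4587, 0.0456, 0.1203]
orientation: [2.321, 2.117, -0.0]
contact_force: [-0.4, -0.6, -1.3]
grip_width: 0.0391
gripper_force: 51.9
```

Request:
{"fn": "play_rows", "kwargs": {
  "targets": "0.6 0 0 0.002 0; 0.6 0 0 0.002 0; 0.6 0 0 0.002 0"
}}

```text
clock: 32.53
tcp_pos: [0.4591, 0.0457, 0.1188]
orientation: [2.321, 2.116, 0.001]
contact_force: [-2.4, -1.1, 5.3]
grip_width: 0.0389
gripper_force: 52.8
```

Seated. I'll release and rise.

Request:
{"fn": "play_rows", "kwargs": {
  "targets": "-0.3 0 0 0 0; -0.3 0 0 0 0; -0.3 0 0 0 0; -0.3 0 0 0 0; -0.3 0 0 -0.03 0; -0.3 0 0 -0.07 0; -0.3 0 0 -0.11 0; -0.3 0 0 -0.15 0"
}}

```text
clock: 33.2
tcp_pos: [0.4581, 0.0459, 0.2699]
orientation: [-2.32, -2.117, 0.0]
contact_force: [0.8, -0.2, -0.0]
grip_width: 0.0557
gripper_force: 0.0
```

Request:
{"fn": "play_rows", "kwargs": {
  "targets": "-0.3 0 0 -0.03 0; -0.3 0 0 -0.04 0; -0.3 0 0 -0.04 0; -0.3 0 0 -0.04 0"
}}

```text
clock: 33.53
tcp_pos: [0.4585, 0.0454, 0.3076]
orientation: [2.322, 2.116, -0.001]
contact_force: [-0.6, -0.5, -1.0]
grip_width: 0.0551
gripper_force: 0.0
```

```bash
python3 snap.py w12
python3 - <<'E'
from seg import *
p=tops('w12',.178,(.459,.046),(.11,.05),84.7);cv2.imwrite('pics/p12.png',p)
g=cv2.cvtColor(p,cv2.COLOR_BGR2GRAY).astype(float)
a=np.abs(np.diff(cv2.GaussianBlur(g,(5,5),0)[:,215:300].mean(1)));b=np.abs(np.diff(cv2.GaussianBlur(g,(5,5),0)[80:120].mean(0)))
pk=lambda a:[(int(i),float(round(a[i],1))) for i in range(1,len(a)-1) if a[i]>2.5 and a[i]>=a[i-1] and a[i]>a[i+1]]
print('rows',pk(a),'cols',pk(b))
from bench import r
o=r.get_obs();go(o,.5551,.3987,.25,82.6)
E
```

```text
tcp [0.4585 0.0454 0.3076] j7 -0.38 shift [0. 0. 0.] spin 0.0472 other spin -3.094
[0.007 0.082 0.178] [[1.0, -0.09, -0.03], [-0.09, -0.94, -0.32], [-0.0, 0.32, -0.95]]
rows [(41, 2.9), (45, 4.9), (49, 2.6), (52, 3.1), (57, 6.7), (61, 6.0), (139, 5.1), (144, 3.7), (148, 10.8), (152, 7.7), (181, 4.2)] cols [(149, 4.9), (184, 15.0), (189, 6.9), (349, 6.2), (354, 9.4), (377, 3.8), (380, 4.3), (402, 11.0), (406, 26.1), (409, 10.7), (413, 15.0), (421, 16.6), (424, 17.8), (429, 4.6)]
tcp [0.4578 0.0453 0.3067] j7 -0.38 shift [0.3609 0.0645 0.0564] spin 0.037 other spin -3.105
```

C is centred (across 0, along +1 mm). Now D.

Request:
{"fn": "play_rows", "kwargs": {
  "targets": "-0.3 0.04 0.007 0 0.005; -0.3 0.08 0.014 0 0.01; -0.3 0.12 0.021 0 0.015; -0.3 0.16 0.028 0 0.02; -0.3 0.2 0.036 0 0.03; -0.3 0.24 0.043 0 0.037; -0.3 0.28 0.05 0.01 0.037; -0.3 0.32 0.057 0.02 0.037"
}}

```text
clock: 34.25
tcp_pos: [0.5445, 0.3605, 0.2852]
orientation: [-2.359, -2.074, 0.005]
contact_force: [-0.1, -0.2, 0.0]
grip_width: 0.0554
gripper_force: 0.0
```

Request:
{"fn": "play_rows", "kwargs": {
  "targets": "-0.3 0.035 0.006 0.02 0; -0.3 0.041 0.0075 0.06 0; -0.3 0.041 0.0075 0.1 0; -0.3 0.041 0.0075 0.14 0; -0.3 0.041 0.0075 0.18 0; -0.3 0.041 0.0075 0.19 0; -0.3 0.041 0.0075 0.19 0"
}}

```text
clock: 34.83
tcp_pos: [0.5545, 0.396, 0.0927]
orientation: [-2.358, -2.075, 0.015]
contact_force: [-0.6, -0.4, 0.1]
grip_width: 0.0555
gripper_force: 0.0
```

Run:
```python
from bench import r
from h import *
o=r.get_obs();go(o,.5551,.3987,-.033,82.6);r.grab_frame('wrist');o=r.get_obs();go(o,.5551,.3987,-.033,82.6)
```

```text
tcp [0.5545 0.396  0.0927] j7 -1.25 shift [0.0037 0.0012 0.1257] spin 0.0015 other spin -3.14
tcp [0.5561 0.3979 0.0965] j7 -1.25 shift [ 0.001  -0.0007  0.1295] spin 0.001 other spin -3.141
```

Request:
{"fn": "play_rows", "kwargs": {
  "targets": "-0.3 0.001 0 0.03 0; -0.3 0.001 0 0.06 0; -0.3 0.001 0 0.09 0; -0.3 0.001 0 0.108 0; -0.3 0.001 0 0.118 0; -0.3 0.001 0 0.125 0; -0.3 0.001 0 0.125 0; -0.3 0.001 0 0.125 0"
}}

```text
clock: 35.55
tcp_pos: [0.5585, 0.4004, -0.025]
orientation: [-2.36, -2.073, -0.003]
contact_force: [0.3, 0.1, 0.4]
grip_width: 0.0555
gripper_force: 0.0
```

Request:
{"fn": "play_rows", "kwargs": {
  "targets": "0.8 0 0 0 0; 0.8 0 0 0 0; 0.8 0 0 0 0; 0.8 0 0 0 0; 0.8 0 0 0 0; 0.8 0 0 0 0; 0.8 0 0 0 0; 0.8 0 0 0 0",
  "squeeze": 45
}}

```text
clock: 36.22
tcp_pos: [0.5585, 0.4003, -0.025]
orientation: [2.36, 2.073, 0.004]
contact_force: [-0.3, -1.0, 7.0]
grip_width: 0.0249
gripper_force: 45.7
```

Request:
{"fn": "play_rows", "kwargs": {
  "targets": "0.8 0 0 -0.03 0; 0.8 0 0 -0.07 0; 0.8 0 0 -0.11 0; 0.8 0 0 -0.15 0; 0.8 0 0 -0.19 0; 0.8 0 0 -0.23 0; 0.8 0 0 -0.27 0; 0.8 0 0 -0.27 0"
}}

```text
clock: 36.88
tcp_pos: [0.5597, 0.4031, 0.2532]
orientation: [-2.36, -2.073, -0.021]
contact_force: [0.8, 0.9, 0.0]
grip_width: 0.0247
gripper_force: 44.9
```

Run:
```python
from bench import r
from h import *
o=r.get_obs();go(o,.459,.0462,.24,84.7);print(o['gripper_force'])
```

```text
tcp [0.5597 0.4031 0.2532] j7 -1.17 shift [-0.367 -0.054  0.009] spin -0.0366 other spin 3.105
44.93253707885742
```

Request:
{"fn": "play_rows", "kwargs": {
  "targets": "0.8 -0.04 -0.006 0 -0.005; 0.8 -0.08 -0.012 0 -0.01; 0.8 -0.12 -0.018 0 -0.015; 0.8 -0.16 -0.024 0 -0.02; 0.8 -0.2 -0.03 0 -0.025; 0.8 -0.24 -0.036 0 -0.03; 0.8 -0.28 -0.042 0 -0.036; 0.8 -0.32 -0.048 0 -0.036"
}}

```text
clock: 37.55
tcp_pos: [0.4676, 0.0865, 0.243]
orientation: [2.322, 2.116, -0.001]
contact_force: [0.6, -0.1, -0.5]
grip_width: 0.0254
gripper_force: 44.9
```

Request:
{"fn": "play_rows", "kwargs": {
  "targets": "0.8 -0.035 -0.005 0.02 0; 0.8 -0.046 -0.006 0.045 0; 0.8 -0.046 -0.006 0.065 0; 0.8 -0.046 -0.006 0.075 0; 0.8 -0.046 -0.006 0.075 0; 0.8 -0.046 -0.006 0.075 0"
}}

```text
clock: 38.05
tcp_pos: [0.4587, 0.0441, 0.1687]
orientation: [-2.32, -2.117, -0.001]
contact_force: [-0.9, 0.5, -0.7]
grip_width: 0.0249
gripper_force: 44.9
```

Run:
```python
from bench import r
from h import *
o=r.get_obs();go(o,.459,.0475,.153,84.7);r.grab_frame('wrist');o=r.get_obs();go(o,.459,.0475,.153,84.7);print(o['gripper_force'])
```

```text
tcp [0.4587 0.0441 0.1687] j7 -0.56 shift [0.0034 0.     0.0157] spin 0.0013 other spin -3.14
tcp [0.4593 0.0443 0.1693] j7 -0.56 shift [ 0.0031 -0.0006  0.0163] spin 0.0014 other spin -3.14
44.87927556037903
```

Request:
{"fn": "play_rows", "kwargs": {
  "targets": "0.8 0.003 0 0.005 0; 0.8 0.003 0 0.01 0; 0.8 0.003 0 0.013 0; 0.8 0.003 0 0.013 0; 0.8 0.003 0 0.013 0"
}}

```text
clock: 38.52
tcp_pos: [0.4588, 0.0462, 0.1553]
orientation: [-2.322, -2.116, 0.0]
contact_force: [-0.0, 0.7, -0.7]
grip_width: 0.0248
gripper_force: 44.9
```

Request:
{"fn": "play_rows", "kwargs": {
  "targets": "0.8 0 0 0.002 0; 0.8 0 0 0.002 0; 0.8 0 0 0.002 0"
}}

```text
clock: 38.77
tcp_pos: [0.4589, 0.046, 0.1534]
orientation: [2.322, 2.116, -0.0]
contact_force: [-0.2, 0.1, -2.4]
grip_width: 0.0245
gripper_force: 44.9
```

Request:
{"fn": "play_rows", "kwargs": {
  "targets": "0.8 0 0 0.001 0; 0.8 0 0 0.0015 0; 0.8 0 0 0.0015 0"
}}

```text
clock: 39.02
tcp_pos: [0.4592, 0.046, 0.1528]
orientation: [2.322, 2.115, -0.0]
contact_force: [-3.7, -1.2, 10.5]
grip_width: 0.0249
gripper_force: 46.2
```

Request:
{"fn": "play_rows", "kwargs": {
  "targets": "0.8 0 0 -0.001 0; -0.1 0 0 -0.001 0; -0.1 0 0 -0.001 0; -0.1 0 0 -0.001 0; -0.1 0 0 -0.001 0; -0.1 0 0 -0.03 0; -0.1 0 0 -0.07 0; -0.1 0 0 -0.11 0"
}}

```text
clock: 39.68
tcp_pos: [0.4578, 0.0462, 0.2625]
orientation: [-2.319, -2.115, 0.002]
contact_force: [1.9, -0.6, 1.0]
grip_width: 0.0471
gripper_force: 0.0
```

Request:
{"fn": "play_rows", "kwargs": {
  "targets": "-0.1 -0.02 0 -0.03 0; -0.1 -0.06 0 -0.05 0; -0.1 -0.1 0 -0.06 0; -0.1 -0.13 0 -0.06 0; -0.1 -0.13 0 -0.06 0; -0.1 -0.13 0 -0.06 0"
}}

```text
clock: 40.18
tcp_pos: [0.4464, -0.0854, 0.3217]
orientation: [-2.327, -2.11, 0.0]
contact_force: [-0.3, 1.7, -0.0]
grip_width: 0.0467
gripper_force: 0.0
```

```bash
python3 snap.py w13; python3 snap.py f1 side; python3 snap.py f2 scene; python3 -c "
import cv2,numpy as np
a=cv2.imread('pics/w13.png')[0:300,160:480];b=cv2.imread('pics/f1.png')[80:230,240:400];c=cv2.imread('pics/f2.png')[130:280,230:390]
z=lambda i:cv2.resize(i,None,fx=2,fy=2,interpolation=cv2.INTER_CUBIC)
cv2.imwrite('pics/fin.png',cv2.resize(np.hstack([z(a),np.vstack([z(b),z(c)])]),None,fx=.83,fy=.83,interpolation=cv2.INTER_AREA))"
```

```text
tcp [ 0.4464 -0.0854  0.3217] j7 -0.08 shift [0. 0. 0.] spin 0.0419 other spin -3.1
[0.008 0.082 0.178] [[1.0, -0.09, -0.03], [-0.1, -0.94, -0.32], [-0.0, 0.32, -0.95]]
tcp [ 0.4466 -0.0834  0.3217] j7 -0.08 shift [0. 0. 0.] spin 0.0454 other spin -3.096
[ 0.501 -0.91   0.796] [[0.91, 0.29, -0.29], [0.41, -0.6, 0.68], [0.02, -0.74, -0.67]]
tcp [ 0.4468 -0.0824  0.3217] j7 -0.08 shift [0. 0. 0.] spin 0.0476 other spin -3.094
[-0.841  0.905  0.61 ] [[-0.66, -0.44, 0.61], [-0.75, 0.38, -0.54], [0.0, -0.82, -0.58]]
```

View pics/fin.png

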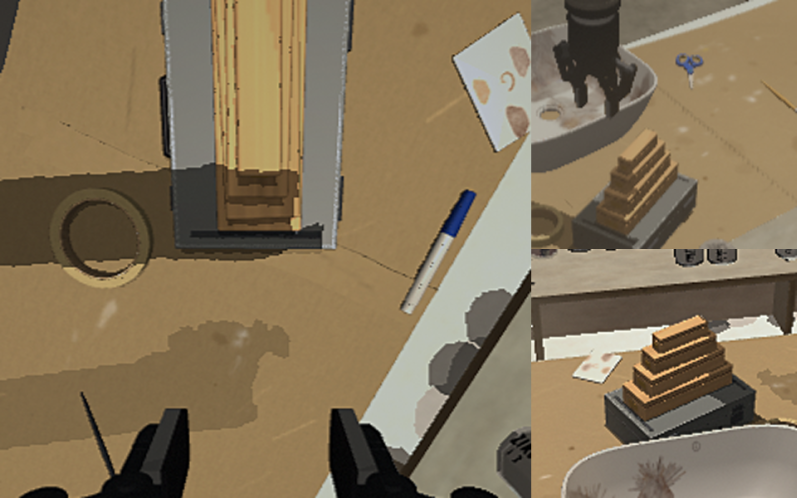

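The final views show a square, centred four-box pile on the shut case (wrist crop x≈215–300, y 0–230). The tile is undisturbed and the arm is clear, so I'll hand in.

```bash
python3 -c "
from bench import r
print(r.hand_in())"
```

```text
the job is handed in; nothing more can be done
None
```

The job is handed in, but `hand_in()` returned no verdict; in my last pictures the case is shut over the tin, all four boxes are stacked square and centred on it, and the tile shows no sign of having moved.

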